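# Line up filter housings and load cartridges for welding

### The arm

A 6-joint arm with a two-finger parallel gripper is mounted at the origin on the work surface. World frame = base frame: x ahead of the robot, y to its left, z up, the work surface at z = 0. Lengths are in m, angles in degrees, forces in N, time in s.
With the tool pointing down it reaches from about 0.375 to 0.9 m from the base axis. Payload 3.1 kg.
Tool frame: the origin (TCP) lies at the very end of the fingers, on their centre line; the grasp point (between the pads) lies bot.grip_point_offset behind it (bot.grip_point_offset is the distance from the TCP to the grasp point, in m); z points along the fingers, y is the line along which they close (so a half turn about z gives the same grasp; the last joint's range is limited). The gripper opens to 87 mm and grips with 3 to 60 N. Pads are 19 mm wide; open, the fingers measure 117 mm over their backs; the gripper's body (75 mm by 190 mm) begins 51 mm behind the grasp point.
Start: joints at [-83.738, 30.224, 82.088, -0, 67.689, -10.227], TCP at [0.177, -0.599, 0.223] pointing down, gripper open.
Joint ranges: [-176.69, 176.69], [-43.24, 126.21], [12.49, 139.97], [-82, 262], [0, 151.66], [-163.58, 163.58]. Speed limits (degrees/s): [159.86, 159.86, 180, 180, 180, 180].

### API

Orientations are given as a 3x3 rotation matrix whose columns are the frame's x, y, z axes.
In Python, from rig import bot, viewer, ticket gives the robot as it stands.
- The arm moves only by the tool servo_tool, never from a script. Its argument "targets" is a list of rows, each an object with "offset": the shift along the tool's x, y, z in m, a list of three; "dr": the turn, a rotation vector about the tool's x, y, z in degrees, a list of three. In form: [{"offset": [x, y, z], "dr": [ax, ay, az]}, ...]. A call has 1 to 20 rows; each row is the pose to reach, as a shift and turn from the pose commanded when the call began, along the tool's axes at that moment; what a row does not reach only later rows make up. A row lasts 1/12 s, in which the tool goes at most 41.7 mm and 7.16 degrees, less where a joint would pass 70% of its speed; a pose out of reach is approached as far as the arm can. A call with a gripper value outside its range is refused whole. "gripper" is the gripper command: -1 is fully open, 1 is shut, values between are in proportion, set as the call begins (left out, the last holds). The fingers move at their own pace and stop on an object; the grip force is fixed at half the most. Time passes only in rows, so rows that repeat a pose let the fingers close. It gives the time, the measured TCP pose, the force, the opening and the grip force at its end, in the units of the state.
- bot.read_state(): the state, without advancing time (a new reading comes with each control period).
- viewer.capture(name): name is "scene" or "top" or "wrist"; returns a dict with "color" (420x560x3 uint8, red, green, blue), "camera_matrix" (3x3 intrinsics, pixels), "R" (3x3) and "t" (3): a world point X has camera coordinates R X + t. Camera axes: x right, y down, z forward; pixel columns grow to the right and rows downward; lengths in m; the calibration is good to about 2 mm. The wrist camera is an equidistant fisheye: a pixel r from the principal point sees the ray r / f radians off the axis. A picture is of the moment at which its call begins. There is no depth.
- ticket.hand_in(): hands the job in; it is judged then, once.
The state is a dict: "time_s": time; "joint_positions": joint angles; "qvel": joint speeds; "tau": joint torques, N m; "position": TCP position; "tcp_rot": TCP orientation; "force": force on the tool from outside, world axes, zero at the start; "moment": the same for the moment, N m; "opening": opening from 0.0 (shut) to 1.0 (fully open); "grasp_force": force on a finger pad.
Only numpy, scipy, OpenCV 4.12 (cv2) and the standard library are available. Lean on these libraries where they do the work, as an engineer would, in place of code of your own. Each camera call takes 0.05 s, during which the arm holds its last target. There are 200 camera calls.

### The job

Get this batch ready for the ultrasonic welder. Take the straightedge by its grip block and push all the housings with its long edge into one straight row, until their faces on the robot's side lie along the dark line on the plate, then lay the straightedge flat on the bench again, off the plate. After that put one cartridge from the rack upright into every housing, fully down, leaving the row straight on the line, the spare cartridges in the rack, and the horn, jar and screwdriver undisturbed.

Things in the scene. Friction and masses are not known exactly. Their poses are not given: they have to be found in the camera images.
- plate: fixed aluminium loading plate lying on the green bench, 210 x 460 x 12 mm. It lies turned by up to 7 degrees. Origin on the bench under the middle of the scribed line; x across the line, away from the robot, y along the line. The plate reaches 100 mm to the -x side of the line and 110 mm to the +x side, 230 mm to each side along y
- plate_line (a point): middle of the dark line, 3 mm wide and 440 mm long, scribed along the plate's top face (12 mm above the bench); same axes as the plate
- straightedge: loose steel straightedge, about 0.45 kg: flat bar 40 (its x) x 420 (y) x 14 mm (z), both long edges straight, with a black grip block on its middle, 36 (x) x 30 (y) mm, from 14 to 60 mm above the underside. Origin at the centre of the underside. It starts on the bench, roughly parallel to the plate's near edge, its middle about 150 mm on the robot's side of the line
- rack: fixed black rack block, 185 mm (its x) x 130 mm (y) x 55 mm high, on the robot's left or right; six square upright holes, 30 mm wide and 40 mm deep, centred at x = -56, 0, 56 and y = -30, 30 mm; origin at the centre of its underside
- cartridge0: loose filter cartridge, a plain whitish cylinder 26 mm in diameter and 85 mm long, about 60 g, standing in a rack hole with its underside 15 mm above the bench and 45 mm of it showing above the rack; all five are alike and any may go in any housing. Origin at the centre of its underside, z along it
- cartridge1: loose filter cartridge, a plain whitish cylinder 26 mm in diameter and 85 mm long, about 60 g, standing in a rack hole with its underside 15 mm above the bench and 45 mm of it showing above the rack; all five are alike and any may go in any housing. Origin at the centre of its underside, z along it
- cartridge2: loose filter cartridge, a plain whitish cylinder 26 mm in diameter and 85 mm long, about 60 g, standing in a rack hole with its underside 15 mm above the bench and 45 mm of it showing above the rack; all five are alike and any may go in any housing. Origin at the centre of its underside, z along it
- cartridge3: loose filter cartridge, a plain whitish cylinder 26 mm in diameter and 85 mm long, about 60 g, standing in a rack hole with its underside 15 mm above the bench and 45 mm of it showing above the rack; all five are alike and any may go in any housing. Origin at the centre of its underside, z along it
- cartridge4: loose filter cartridge, a plain whitish cylinder 26 mm in diameter and 85 mm long, about 60 g, standing in a rack hole with its underside 15 mm above the bench and 45 mm of it showing above the rack; all five are alike and any may go in any housing. Origin at the centre of its underside, z along it
- housing0: loose grey filter housing: square open-topped box 50 x 50 x 56 mm high, about 0.14 kg, walls and floor 9 mm thick (cavity 32 x 32, 47 deep). Starts on the plate short of its final place, turned up to 0.3 rad. Four or all of the five are present (None if absent), about 78 mm apart along the line, numbered towards +y. Origin at the centre of its underside, z up, x and y square to its sides
- housing1: loose grey filter housing: square open-topped box 50 x 50 x 56 mm high, about 0.14 kg, walls and floor 9 mm thick (cavity 32 x 32, 47 deep). Starts on the plate short of its final place, turned up to 0.3 rad. Four or all of the five are present (None if absent), about 78 mm apart along the line, numbered towards +y. Origin at the centre of its underside, z up, x and y square to its sides
- housing2: loose grey filter housing: square open-topped box 50 x 50 x 56 mm high, about 0.14 kg, walls and floor 9 mm thick (cavity 32 x 32, 47 deep). Starts on the plate short of its final place, turned up to 0.3 rad. Four or all of the five are present (None if absent), about 78 mm apart along the line, numbered towards +y. Origin at the centre of its underside, z up, x and y square to its sides
- housing3: loose grey filter housing: square open-topped box 50 x 50 x 56 mm high, about 0.14 kg, walls and floor 9 mm thick (cavity 32 x 32, 47 deep). Starts on the plate short of its final place, turned up to 0.3 rad. Four or all of the five are present (None if absent), about 78 mm apart along the line, numbered towards +y. Origin at the centre of its underside, z up, x and y square to its sides
- housing4: loose grey filter housing: square open-topped box 50 x 50 x 56 mm high, about 0.14 kg, walls and floor 9 mm thick (cavity 32 x 32, 47 deep). Starts on the plate short of its final place, turned up to 0.3 rad. Four or all of the five are present (None if absent), about 78 mm apart along the line, numbered towards +y. Origin at the centre of its underside, z up, x and y square to its sides
- horn: bystander: stepped steel welding horn, 60 mm across and 120 mm tall, standing on the bench; origin at the centre of its underside
- jar: bystander: closed jar, 60 mm across and 85 mm tall, on the bench; origin at the centre of its underside
- screwdriver: bystander: screwdriver 190 mm long lying on the bench beyond the plate
- scrapbin: bystander, fixed: blue open bin 185 x 130 mm, 50 mm high, with moulding scrap, on the side where the rack is not; origin at the centre of its underside
Mind the look-alikes: they are no part of the job. What is shaped like the cartridge0 but blue, green or orange is not meant.

How it is judged:
By the outcome, as a careful person would: the job done as asked, in the order asked, and still so for the second after the job is handed in, with the robot touching nothing.
Of housing0, housing1, housing2, housing3, housing4 only 4 to 5 are there at a start; the rules pass over those that are not, and their reading is None.
At some moment in a run one of housing0, housing1, housing2, housing3, housing4 may be knocked a few centimetres aside while the robot is not near it.
It also fails if it takes over 210 s, if anything falls off the work surface, if the arm or the gripper's body presses on something with over 40 N, if the wrist force passes 120 N, or if a joint passes its speed limit or range.

## Working session

There is one attempt and no reset: what is moved stays moved. The work goes in short steps, Python scripts to look and compute and a tool call to move; the robot and the scene stay as the last step left them, time stands still between calls to the robot, and variables do not carry over. Pictures are saved under pics/ and viewed, at most 14 in all, crops included, and the job is handed in when it is done.

Besides the shell and the picture viewer there is one more tool, called as name(argument=value, ...) on one line, values as JSON. servo_tool: Moves the arm, as the interface text tells. Its arguments: {"type":"object","properties":{"targets":{"type":"array"},"gripper":{"type":"number"}},"required":["targets"]}

```bash
mkdir -p pics; ls
python3 - <<'E'
from rig import bot, viewer
import cv2
s=bot.read_state();print({k:(v if not hasattr(v,'round') else v) for k,v in s.items()}, bot.grip_point_offset)
for n in ["scene","top"]:
    c=viewer.capture(n);cv2.imwrite(f"pics/{n}0.png",c["color"][...,::-1]);print(n,c["camera_matrix"],c["R"],c["t"])
E
```

```text
pics
{'time_s': 0.0, 'joint_positions': array([-8.37369705e+01,  3.02802827e+01,  8.21581810e+01, -1.25636224e-03,
        6.76860177e+01, -1.02250368e+01]), 'qvel': array([-0.03388367, -0.05720276, -0.02313105, -0.02507937,  0.08047421,
        0.02941225]), 'tau': array([-3.38836116e-04, -4.40041780e+01, -1.76589721e+01,  6.32948452e-02,
        5.81247511e-02, -1.76362405e-04]), 'position': array([ 0.17734902, -0.59854217,  0.22154753]), 'tcp_rot': array([[ 9.58876547e-01,  2.83823363e-01, -2.57180883e-04],
       [ 2.83823244e-01, -9.58874190e-01,  2.15742914e-03],
       [ 3.65724683e-04, -2.14170212e-03, -9.99997640e-01]]), 'force': array([-0.3509778 , -0.27372904,  0.33910791]), 'moment': array([ 0.0254838 , -0.01444631,  0.04362165]), 'grasp_force': 0.0, 'opening': 1.0024807468779524} 0.0187
scene [[409.32392014   0.         285.31054343]
 [  0.         409.32392014 206.59907478]
 [  0.           0.           1.        ]] [[ 0.73436429  0.67871897 -0.00704557]
 [ 0.564274   -0.61623963 -0.54940292]
 [-0.37723195  0.39948625 -0.83552785]] [-0.39961363 -0.31945412  1.32447925]
top [[523.62566245   0.         279.40273668]
 [  0.         523.62566245 208.78034895]
 [  0.           0.           1.        ]] [[ 0.05297392 -0.9985815   0.00536168]
 [-0.97522265 -0.05288813 -0.21481067]
 [ 0.21478953  0.00615053 -0.97664099]] [-0.05623949  0.55585556  1.25135721]
```

View pics/scene0.png

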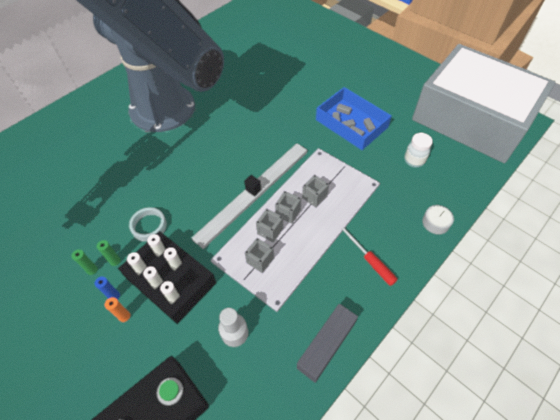

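View pics/top0.png

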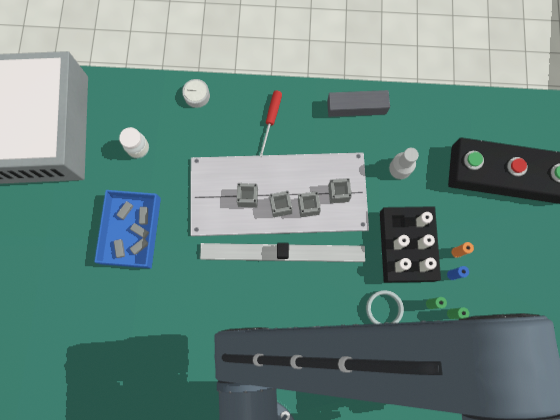

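The pictures show four housings on the plate (top view at about (247,195), (281,204), (309,204) and (340,190)). The straightedge grip is at (283,251), the rack at (410,245) with five white cartridges and its upper-left hole empty, and the horn at (403,163).

```bash
cat > h.py <<'E'
import numpy as np, cv2
from rig import bot, viewer
def cap(n,save=None):
    c=viewer.capture(n); c["n"]=n
    if save: cv2.imwrite(f"pics/{save}.png",c["color"][...,::-1])
    return c
def rays(c,uv):
    uv=np.atleast_2d(np.asarray(uv,float));K=c["camera_matrix"]
    p=np.c_[(uv[:,0]-K[0,2])/K[0,0],(uv[:,1]-K[1,2])/K[1,1]]
    if c["n"]=="wrist":
        r=np.linalg.norm(p,axis=1,keepdims=True)+1e-12
        d=np.c_[p/r*np.sin(r),np.cos(r)]
    else: d=np.c_[p,np.ones(len(p))]
    d=d/np.linalg.norm(d,axis=1,keepdims=True)
    return -c["R"].T@c["t"], d@c["R"]
def onz(c,uv,z):
    o,d=rays(c,uv); return o+d*((z-o[2])/d[:,2])[:,None]
def proj(c,X):
    X=np.atleast_2d(np.asarray(X,float));p=X@c["R"].T+c["t"];K=c["camera_matrix"]
    if c["n"]=="wrist":
        r=np.linalg.norm(p[:,:2],axis=1,keepdims=True)+1e-12
        q=p[:,:2]/r*np.arctan2(r,p[:,2:])
    else: q=p[:,:2]/p[:,2:]
    return q*[K[0,0],K[1,1]]+[K[0,2],K[1,2]]
def tri(views):
    A=np.zeros((3,3));b=np.zeros(3)
    for c,uv in views:
        o,d=rays(c,uv);d=d[0];P=np.eye(3)-np.outer(d,d);A+=P;b+=P@o
    X=np.linalg.solve(A,b)
    return X
E
python3 - <<'E'
from h import *
c=cap("top");g=c["color"]
crop=cv2.resize(g[140:275,182:448],None,fx=3,fy=3,interpolation=cv2.INTER_CUBIC)
cv2.imwrite("pics/topcrop.png",crop[...,::-1])
c=cap("scene");g=c["color"]
crop=cv2.resize(g[140:330,115:385],None,fx=2.95,fy=2.95,interpolation=cv2.INTER_CUBIC)
cv2.imwrite("pics/scenecrop.png",crop[...,::-1])
E
```

```text
(no output)
```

View pics/topcrop.png

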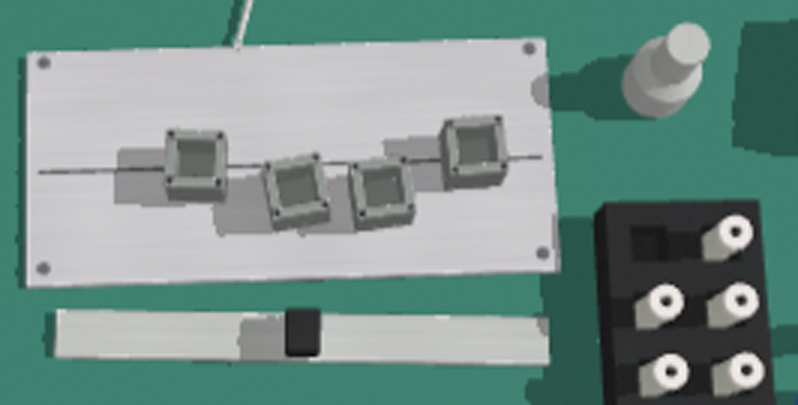

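View pics/scenecrop.png

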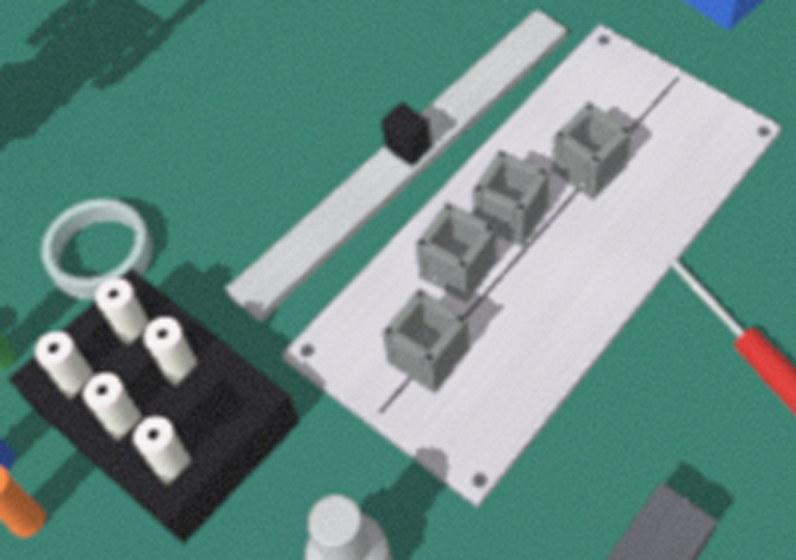

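Top crop: line ends are at (39,172) and (541,157), bar corners at (55,310) and (549,363), and housing rims near (196,160), (296,190), (381,190) and (473,148). Cartridge tops show at (735,232), (666,302), (740,301), (670,372) and (745,370). The scene crop shows the same objects.

Run:
```python
from h import *
np.set_printoptions(precision=4,suppress=True)
t=cap("top");s=cap("scene")
T=lambda x,y:[(x+.5)/3-.5+182,(y+.5)/3-.5+140]
S=lambda x,y:[(x+.5)/2.95-.5+115,(y+.5)/2.95-.5+140]
# both views, same physical points
pts={"line+y":(T(39,172),S(678,78)),"line-y":(T(541,157),S(381,411)),
"holeA":(T(44,62),S(763,131)),"holeB":(T(43,268),S(603,40)),"holeC":(T(542,253),S(307,350)),"holeD":(T(529,48),S(479,480)),
"c_rackfar":(T(735,232),S(155,436)),"c2":(T(666,302),S(164,335)),"c3":(T(740,301),S(104,390)),"c4":(T(670,372),S(115,293)),"c5":(T(745,370),S(55,348)),
"bar+y far":(T(57,310),S(567,32)),"bar+y near":(T(55,354),S(538,11)),"bar-y near":(T(549,363),S(226,288)),"bar-y far":(T(549,322),S(262,317))}
for k,(a,b) in pts.items():
    X=tri([(t,a),(s,b)]);print(k,X,"toponly z.012",onz(t,a,.012 if k[0]!='c' else .1)[0])
o=onz(t,[T(39,172),T(541,157)],.012);m=o.mean(0);d=o[0]-o[1];print("line mid",m,np.linalg.norm(d),"yaw",np.degrees(np.arctan2(-d[0],d[1])))
for p in [(286,309),(321,309)]:print("grip top far",onz(t,T(*p),.06)[0])
for k,p in enumerate([(196,158),(295,184),(381,184),(473,145)]):print(k,onz(t,T(*p),.068)[0])
print(-t["R"].T@t["t"])
```

```text
line+y [0.5895 0.198  0.0119] toponly z.012 [0.5882 0.1965 0.012 ]
line-y [ 0.6264 -0.2383  0.0119] toponly z.012 [ 0.6254 -0.2399  0.012 ]
holeA [0.6887 0.2015 0.0129] toponly z.012 [0.6882 0.2009 0.012 ]
holeB [0.5047 0.1867 0.0115] toponly z.012 [0.5039 0.1856 0.012 ]
holeC [ 0.541  -0.2414  0.011 ] toponly z.012 [ 0.5401 -0.2424  0.012 ]
holeD [ 0.7254 -0.2262  0.0119] toponly z.012 [ 0.7246 -0.2273  0.012 ]
c_rackfar [ 0.5501 -0.3838  0.0953] toponly z.012 [ 0.5484 -0.3841  0.1   ]
c2 [ 0.4897 -0.3277  0.0956] toponly z.012 [ 0.4881 -0.3285  0.1   ]
c3 [ 0.4935 -0.387   0.0965] toponly z.012 [ 0.4921 -0.3877  0.1   ]
c4 [ 0.4333 -0.3308  0.0973] toponly z.012 [ 0.4322 -0.3318  0.1   ]
c5 [ 0.4379 -0.3908  0.0968] toponly z.012 [ 0.437  -0.3912  0.1   ]
bar+y far [0.4697 0.1723 0.0084] toponly z.012 [0.4682 0.1705 0.012 ]
bar+y near [0.4317 0.1706 0.0124] toponly z.012 [0.4305 0.169  0.012 ]
bar-y near [ 0.4458 -0.2491  0.0125] toponly z.012 [ 0.4454 -0.2501  0.012 ]
bar-y far [ 0.4838 -0.2472  0.0034] toponly z.012 [ 0.4805 -0.2495  0.012 ]
line mid [ 0.6068 -0.0217  0.012 ] 0.43797804088886194 yaw 4.875964162336366
grip top far [ 0.4722 -0.025   0.06  ]
grip top far [ 0.4738 -0.0538  0.06  ]
0 [0.5942 0.0569 0.068 ]
1 [ 0.5764 -0.0269  0.068 ]
2 [ 0.5803 -0.0984  0.068 ]
3 [ 0.618  -0.1741  0.068 ]
[ 0.2763 -0.0345  1.3418]
```

```bash
cat > g.py <<'E'
import sys
from h import *
from scipy.spatial.transform import Rotation as R
def go(x,y,z,yaw):
    s=bot.read_state();M=s["tcp_rot"];a=np.radians(yaw)
    D=np.array([[np.cos(a),np.sin(a),0],[np.sin(a),-np.cos(a),0],[0,0,-1]])
    off=M.T@(np.array([x,y,z])-s["position"]);dr=R.from_matrix(M.T@D).as_rotvec(degrees=True)
    print("t",round(s["time_s"],2),"pos",s["position"].round(4),"F",s["force"].round(1),"op",round(s["opening"],3),"gf",round(s["grasp_force"],1))
    print("offset",off.round(4),"dr",dr.round(2))
if __name__=="__main__": go(*map(float,sys.argv[1:5]))
E
python3 g.py .456 -.039 .14 2
```

```text
t 0.3 pos [ 0.1774 -0.599   0.2222] F [-0.3 -0.7 -1.2] op 1.001 gf 0.0
offset [ 0.4261 -0.4579  0.0826] dr [-0.04 -0.   14.49]
```

servo_tool(targets=[{"offset": [0.213,-0.229,0.01],"dr": [0,0,7]},{"offset": [0.213,-0.229,0.01],"dr": [0,0,7]},{"offset": [0.213,-0.229,0.01],"dr": [0,0,7]},{"offset": [0.213,-0.229,0.01],"dr": [0,0,7]},{"offset": [0.213,-0.229,0.01],"dr": [0,0,7]},{"offset": [0.213,-0.229,0.01],"dr": [0,0,7]},{"offset": [0.213,-0.229,0.01],"dr": [0,0,7]},{"offset": [0.213,-0.229,0.01],"dr": [0,0,7]},{"offset": [0.426,-0.458,0.083],"dr": [0,0,14.5]},{"offset": [0.426,-0.458,0.083],"dr": [0,0,14.5]},{"offset": [0.426,-0.458,0.083],"dr": [0,0,14.5]},{"offset": [0.426,-0.458,0.083],"dr": [0,0,14.5]},{"offset": [0.426,-0.458,0.083],"dr": [0,0,14.5]},{"offset": [0.426,-0.458,0.083],"dr": [0,0,14.5]},{"offset": [0.426,-0.458,0.083],"dr": [0,0,14.5]},{"offset": [0.426,-0.458,0.083],"dr": [0,0,14.5]},{"offset": [0.426,-0.458,0.083],"dr": [0,0,14.5]},{"offset": [0.426,-0.458,0.083],"dr": [0,0,14.5]},{"offset": [0.426,-0.458,0.083],"dr": [0,0,14.5]},{"offset": [0.426,-0.458,0.083],"dr": [0,0,14.5]}], gripper=-1)

```text
time_s: 1.97
position: [0.4558, -0.0402, 0.1398]
tcp_rot: [[0.999, 0.033, 0.0], [0.033, -0.999, -0.0], [0.0, 0.0, -1.0]]
force: [0.4, 0.0, 1.7]
opening: 1.0
grasp_force: 0.0
```

Run:
```python
from h import *
from g import go
np.set_printoptions(precision=4,suppress=True)
go(.456,-.039,.14,2)
c=cap("wrist","w1");print(c["camera_matrix"],c["R"],c["t"],-c["R"].T@c["t"])
print(proj(c,[[.4722,-.025,.06],[.4738,-.0538,.06],[.6068,-.0217,.012]]))
```

```text
t 1.97 pos [ 0.4558 -0.0402  0.1398] F [0.4 0.  1.7] op 1.0 gf 0.0
offset [ 0.0003 -0.0012 -0.0002] dr [ 0.02 -0.02 -0.09]
[[325.1923   0.     280.4887]
 [  0.     325.1923 209.9605]
 [  0.       0.       1.    ]] [[ 0.0328 -0.9995 -0.0002]
 [-0.9656 -0.0317  0.2582]
 [-0.258  -0.0082 -0.9661]] [-0.0555  0.4283  0.4262] [ 0.5253 -0.0384  0.3012]
[[260.6286 194.9736]
 [298.5922 194.1287]
 [264.6346  35.3654]]
```

View pics/w1.png

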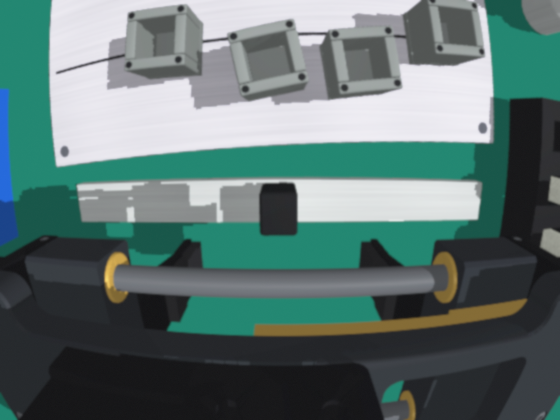

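Wrist view: bar corners are near (79,185), (481,182), (78,221) and (478,219). The grip block spans columns 261–297 and rows 183–235, with the line visible above.

Run:
```python
from h import *
np.set_printoptions(precision=4,suppress=True)
c=cap("wrist")
print("bar corners\n",onz(c,[(79,185),(481,182),(78,221),(478,219)],.014))
print("grip top corners?\n",onz(c,[(262,184),(296,184),(261,203),(297,203)],.06),"base near", onz(c,[(261,234),(297,234)],.014))
g=c["color"].astype(int)
print(g[176:240,279].sum(1)//3); print(g[195,250:310].sum(1)//3)
print("line",onz(c,[(58,72),(217,40),(315,34),(395,36)],.012))
```

```text
bar corners
 [[ 0.4686  0.1674  0.014 ]
 [ 0.4849 -0.2459  0.014 ]
 [ 0.4295  0.1743  0.014 ]
 [ 0.4454 -0.2497  0.014 ]]
grip top corners?
 [[ 0.4807 -0.0261  0.06  ]
 [ 0.4815 -0.0517  0.06  ]
 [ 0.4659 -0.0256  0.06  ]
 [ 0.4668 -0.0531  0.06  ]] base near [[ 0.4248 -0.0236  0.014 ]
 [ 0.4258 -0.0573  0.014 ]]
[107 122 146 180 201 183 131  71  35  28  27  27  27  26  27  30  33  38
  40  43  43  44  44  43  44  44  45  43  44  44  43  43  43  43  43  43
  42  42  43  42  43  43  41  42  42  42  41  42  42  41  42  42  42  42
  42  41  40  41  51  68  84  92  95  95]
[140 140 140 141 140 140 140 132 107  69  41  37  41  42  42  43  42  42
  43  42  42  42  42  43  43  42  43  42  43  43  43  43  42  43  42  43
  43  43  43  43  43  43  43  43  44  55  98 163 211 225 226 226 226 226
 226 226 226 226 226 226]
line [[ 0.5888  0.1944  0.012 ]
 [ 0.6029  0.0204  0.012 ]
 [ 0.61   -0.0664  0.012 ]
 [ 0.6168 -0.1409  0.012 ]]
```

servo_tool(targets=[{"offset": [0.001,-0.001,0.03],"dr": [0,0,0]},{"offset": [0.001,-0.001,0.06],"dr": [0,0,0]},{"offset": [0.001,-0.001,0.09],"dr": [0,0,0]},{"offset": [0.001,-0.001,0.11],"dr": [0,0,0]},{"offset": [0.001,-0.001,0.118],"dr": [0,0,0]},{"offset": [0.001,-0.001,0.118],"dr": [0,0,0]},{"offset": [0.001,-0.001,0.118],"dr": [0,0,0]}])

```text
time_s: 2.65
position: [0.457, -0.0389, 0.0218]
tcp_rot: [[0.999, 0.033, 0.0], [0.033, -0.999, -0.0], [0.0, 0.0, -1.0]]
force: [0.1, -0.3, -0.1]
opening: 0.998
grasp_force: 0.0
```

servo_tool(targets=[{"offset": [0,0,0],"dr": [0,0,0]},{"offset": [0,0,0],"dr": [0,0,0]},{"offset": [0,0,0],"dr": [0,0,0]},{"offset": [0,0,0],"dr": [0,0,0]},{"offset": [0,0,0],"dr": [0,0,0]},{"offset": [0,0,0],"dr": [0,0,0]},{"offset": [0,0,0],"dr": [0,0,0]},{"offset": [0,0,0],"dr": [0,0,0]}], gripper=1)

```text
time_s: 3.32
position: [0.4569, -0.0381, 0.0216]
tcp_rot: [[0.999, 0.035, 0.0], [0.035, -0.999, -0.0], [0.0, 0.0, -1.0]]
force: [-0.4, 0.2, -0.6]
opening: 0.479
grasp_force: 0.0
```

servo_tool(targets=[{"offset": [0,0,0],"dr": [0,0,0]},{"offset": [0,0,0],"dr": [0,0,0]},{"offset": [0,0,0],"dr": [0,0,0]},{"offset": [0,0,0],"dr": [0,0,0]},{"offset": [0,0,0],"dr": [0,0,0]},{"offset": [0,0,0],"dr": [0,0,0]},{"offset": [0,0,-0.01],"dr": [0,0,0]},{"offset": [0,0,-0.02],"dr": [0,0,0.7]},{"offset": [0,0,-0.03],"dr": [0,0,1.4]},{"offset": [0,0,-0.03],"dr": [0,0,2.0]},{"offset": [0,0,-0.03],"dr": [0,0,2.6]},{"offset": [0,0,-0.03],"dr": [0,0,2.6]},{"offset": [0,0,-0.03],"dr": [0,0,2.6]}])

```text
time_s: 4.4
position: [0.4563, -0.038, 0.0509]
tcp_rot: [[1.0, -0.011, -0.001], [-0.011, -1.0, 0.001], [-0.001, -0.0, -1.0]]
force: [0.4, 0.2, -3.9]
opening: 0.341
grasp_force: 30.0
```

Run:
```python
from h import *
from g import go
go(.457,-.038,.05,4.87)
c=cap("wrist","w2");s=bot.read_state();print(s["tcp_rot"].round(4),s["moment"].round(2))
```

```text
t 4.4 pos [ 0.4563 -0.038   0.0509] F [ 0.4  0.2 -3.9] op 0.341 gf 30.0
offset [0.0007 0.     0.0009] dr [-0.03  0.08 -5.48]
[[ 9.999e-01 -1.060e-02 -1.500e-03]
 [-1.060e-02 -9.999e-01  5.000e-04]
 [-1.500e-03 -5.000e-04 -1.000e+00]] [ 0.01  0.01 -0.02]
```

View pics/w2.png

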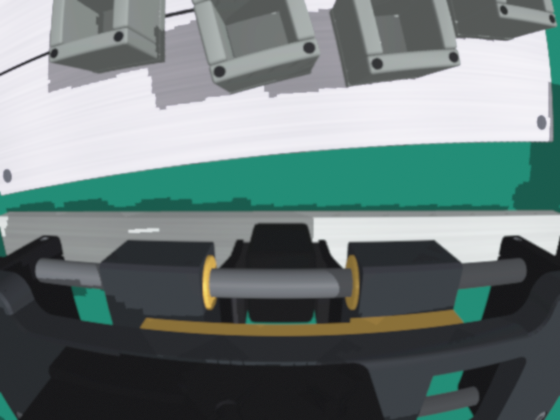

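Bar is gripped and square to the tool, its front edge level at row 211. I turned it the wrong way, so I'll turn it back by 5.5 degrees.

servo_tool(targets=[{"offset": [0,0,0],"dr": [0,0,-1]},{"offset": [0,0,0],"dr": [0,0,-2.5]},{"offset": [0,0,0],"dr": [0,0,-4]},{"offset": [0,0,0],"dr": [0,0,-5]},{"offset": [0,0,0],"dr": [0,0,-5.5]},{"offset": [0,0,0],"dr": [0,0,-5.5]},{"offset": [0,0,0],"dr": [0,0,-5.5]}])

```text
time_s: 5.03
position: [0.4568, -0.0381, 0.0515]
tcp_rot: [[0.996, 0.085, -0.0], [0.085, -0.996, 0.0], [-0.0, -0.0, -1.0]]
force: [-0.1, -0.5, -4.5]
opening: 0.339
grasp_force: 30.0
```

Run:
```python
from h import *
from g import go
np.set_printoptions(precision=4,suppress=True)
s=bot.read_state();p=s["position"];R=s["tcp_rot"]
c=cap("wrist");g=c["color"].astype(float).mean(2)
zt=p[2]-.0216+.014
# front edge of bar top: green->bar transition rows 195-225
cols=[20,60,100,140,180,400,440,480,520]
g2=c["color"].astype(float);sat=g2.max(2)-g2.min(2)
pts=[]
for u in cols:
    print(u,sat[200:222,u].astype(int), g[200:222,u].astype(int))
t=cap("top","t2")
m=np.array([.6068,-.0217,.012]);n=np.array([np.cos(np.radians(4.87)),np.sin(np.radians(4.87)),0])
print((p-m)@n, proj(t,p))
```

```text
20 [65 66 65 65 65 65 64 63 65 66 56 31 11  4  4  3  3  4  3  3  3  4] [ 64  64  65  64  65  65  64  65  64  64  70  91 116 127 128 129 134 139
 143 143 143 143]
60 [66 63 65 66 65 66 64 64 64 65 53 31 11  4  3  4  3  4  3  3  3  4] [ 64  65  65  64  64  64  65  65  65  65  73  94 117 128 131 130 134 140
 145 145 145 145]
100 [65 65 65 65 65 64 64 64 65 61 49 29 13  4  4  3  3  4  3  3  4  2] [ 65  64  64  65  64  65  65  65  65  66  76  97 117 127 129 130 132 137
 143 145 145 144]
140 [66 64 65 65 65 64 64 65 66 62 51 31 14  6  3  4  4  4  4  4  4  4] [ 64  65  65  64  64  66  66  64  65  67  75  94 115 124 128 127 129 133
 139 142 143 142]
180 [64 65 64 64 64 65 65 65 65 61 45 25 10  4  3  3  3  3  3  3  3  3] [ 65  65  65  65  65  65  64  65  64  67  78  99 117 125 128 128 129 134
 139 142 143 143]
400 [104  95  78  66  64  64  64  64  64  57  36  17   7   4   3   4   4   5
   4   3   4   4] [ 97  88  75  66  66  65  65  65  66  70  88 111 127 132 134 137 159 195
 219 225 226 226]
440 [99 84 70 65 64 63 64 64 63 52 31 14  6  4  3  3  5  5  4  3  3  3] [ 93  81  69  65  65  65  65  65  66  74  94 115 127 130 133 142 170 205
 222 226 226 226]
480 [105 102  91  75  65  65  64  64  62  51  30  14   7   4   5   4   5   5
   4   4   4   4] [ 98  95  85  72  67  65  66  65  67  75  96 118 130 134 139 155 188 217
 226 228 228 228]
520 [106 106 106 105 103  97  88  75  63  45  23  10   4   3   3   4   5   3
   4   3   3   3] [ 98  98  99  98  95  91  84  74  69  79 101 120 128 132 145 174 210 226
 229 229 229 230]
-0.15083851644802387 [[281.9462 249.6236]]
```

Run:
```python
from h import *
np.set_printoptions(precision=4,suppress=True)
s=bot.read_state();p=s["position"];R=s["tcp_rot"];c=cap("wrist")
zu=p[2]-.0216
P=onz(c,[(20,211.2),(140,211.1),(440,210.2),(520,209.8)],zu);Q=onz(c,[(20,216.2),(140,217.5),(440,216.3),(520,215.0)],zu+.014)
print(((P-p)@R)[:,:2]);print(((Q-p)@R)[:,:2])
```

```text
[[ 0.0198 -0.1954]
 [ 0.02   -0.087 ]
 [ 0.0205  0.1015]
 [ 0.0207  0.172 ]]
[[ 0.02   -0.1814]
 [ 0.0199 -0.0808]
 [ 0.0205  0.0943]
 [ 0.0209  0.1597]]
```

servo_tool(targets=[{"offset": [0.007,0,0.005],"dr": [0,0,0.15]},{"offset": [0.014,0,0.01],"dr": [0,0,0.15]},{"offset": [0.021,0,0.0145],"dr": [0,0,0.15]},{"offset": [0.028,0,0.0145],"dr": [0,0,0.15]},{"offset": [0.035,0,0.0145],"dr": [0,0,0.15]},{"offset": [0.042,0,0.0145],"dr": [0,0,0.15]},{"offset": [0.048,0,0.0145],"dr": [0,0,0.15]},{"offset": [0.054,0,0.0145],"dr": [0,0,0.15]},{"offset": [0.058,0,0.0145],"dr": [0,0,0.15]},{"offset": [0.06,0,0.0145],"dr": [0,0,0.15]},{"offset": [0.06,0,0.0145],"dr": [0,0,0.15]}])

```text
time_s: 6.1
position: [0.5173, -0.0331, 0.0372]
tcp_rot: [[0.997, 0.083, 0.001], [0.083, -0.997, -0.0], [0.001, 0.0, -1.0]]
force: [-1.8, 0.1, -4.3]
opening: 0.345
grasp_force: 30.0
```

Run:
```python
from h import *
from g import go
s=bot.read_state();p=s["position"];m=np.array([.6068,-.0217]);a=np.radians(4.85);n=np.array([np.cos(a),np.sin(a)])
e=m-.0203*n; q=p[:2]+n*((e-p[:2])@n);print(p,(p[:2]-m)@n,s["moment"].round(2))
go(q[0],q[1],.0355,4.72)
```

```text
[ 0.51726474 -0.03306836  0.03717221] -0.09017584531599626 [-0.01 -0.02  0.04]
t 6.1 pos [ 0.5173 -0.0331  0.0372] F [-1.8  0.1 -4.3] op 0.345 gf 30.0
offset [ 0.0699 -0.0001  0.0017] dr [ 0.02 -0.04  0.03]
```

Push slowly up to 62 mm, then look before the last 8 mm.

servo_tool(targets=[{"offset": [0.003,0,0.0005],"dr": [0,0,0]},{"offset": [0.006,0,0.001],"dr": [0,0,0]},{"offset": [0.009,0,0.001],"dr": [0,0,0]},{"offset": [0.012,0,0.001],"dr": [0,0,0]},{"offset": [0.015,0,0.001],"dr": [0,0,0]},{"offset": [0.018,0,0.001],"dr": [0,0,0]},{"offset": [0.021,0,0.001],"dr": [0,0,0]},{"offset": [0.024,0,0.001],"dr": [0,0,0]},{"offset": [0.027,0,0.001],"dr": [0,0,0]},{"offset": [0.03,0,0.001],"dr": [0,0,0]},{"offset": [0.033,0,0.001],"dr": [0,0,0]},{"offset": [0.036,0,0.001],"dr": [0,0,0]},{"offset": [0.039,0,0.001],"dr": [0,0,0]},{"offset": [0.042,0,0.001],"dr": [0,0,0]},{"offset": [0.045,0,0.001],"dr": [0,0,0]},{"offset": [0.048,0,0.001],"dr": [0,0,0]},{"offset": [0.051,0,0.001],"dr": [0,0,0]},{"offset": [0.054,0,0.001],"dr": [0,0,0]},{"offset": [0.057,0,0.001],"dr": [0,0,0]},{"offset": [0.06,0,0.001],"dr": [0,0,0]}])

```text
time_s: 7.77
position: [0.5743, -0.0276, 0.036]
tcp_rot: [[0.997, 0.082, -0.005], [0.082, -0.997, 0.001], [-0.005, -0.001, -1.0]]
force: [-5.1, -0.5, -0.2]
opening: 0.342
grasp_force: 30.0
```

Run:
```python
from h import *
from g import go
go(.5869,-.0272,.0362,4.72)
c=cap("wrist","w3");t=cap("top","t3");g=t["color"][130:260,180:400]
cv2.imwrite("pics/t3c.png",cv2.resize(g,None,fx=3.6,fy=3.6,interpolation=cv2.INTER_CUBIC)[...,::-1])
```

```text
t 7.77 pos [ 0.5743 -0.0276  0.036 ] F [-5.1 -0.5 -0.2] op 0.342 gf 30.0
offset [ 0.0126  0.0006 -0.0003] dr [-0.08  0.28 -0.01]
```

View pics/w3.png

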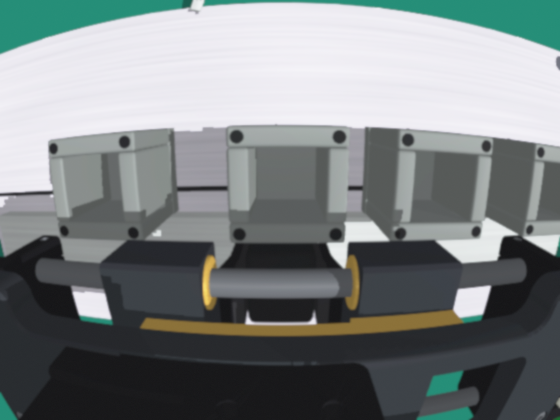

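Wrist view: the four housings now stand square against the bar. The dark line is still ahead of the bar's front edge, at row 187 between the housings.

Run:
```python
from h import *
np.set_printoptions(precision=4,suppress=True)
s=bot.read_state();p=s["position"];R=s["tcp_rot"];c=cap("wrist");g=c["color"].astype(float).mean(2)
for u in (20,40,190,205,215,352,358,508):
    col=g[178:200,u];k=np.argmin(col);w=np.clip(np.median(col)-8-col,0,None);w[abs(np.arange(22)-k)>3]=0;v=178+(w*np.arange(22)).sum()/max(w.sum(),1e-9)
    q=onz(c,[(u,v)],.012)[0];print(u,v.round(2),int(col.min()),q,((q-p)@R)[:2])
for u in (190,205,215,352,358): print(u,g[183:222,u].astype(int))
```

```text
20 196.35 52 [0.5906 0.1692 0.012 ] [ 0.0306 -0.1951]
40 195.66 54 [0.5925 0.1466 0.012 ] [ 0.0307 -0.1724]
190 191.34 35 [0.6031 0.0283 0.012 ] [ 0.0315 -0.0536]
205 191.18 35 [0.6039 0.019  0.012 ] [ 0.0315 -0.0443]
215 191.11 35 [0.6044 0.0129 0.012 ] [ 0.0315 -0.0382]
352 190.67 36 [ 0.6113 -0.0676  0.012 ] [0.0318 0.0426]
358 190.71 35 [ 0.6116 -0.0713  0.012 ] [0.0318 0.0463]
508 178.0 88 [ 0.6317 -0.181   0.012 ] [0.0428 0.1573]
190 [159 160 160 159 156 139  99  55  35  40  67 110 143 154 155 155 156 158
 159 159 160 161 161 160 159 158 158 155 146 137 132 130 129 131 135 141
 144 145 144]
205 [159 159 159 157 152 132  92  50  35  44  75 116 144 155 155 155 155 157
 158 158 159 160 159 158 157 157 156 154 146 137 132 132 131 132 136 141
 145 146 146]
215 [159 158 157 156 149 129  88  49  35  46  79 118 145 154 155 155 156 156
 157 158 159 160 159 158 156 156 156 153 147 138 134 131 131 133 137 141
 145 147 146]
352 [159 159 158 157 146 117  73  40  36  60 105 142 157 161 162 162 161 160
 160 161 162 162 161 160 159 158 158 154 146 137 133 133 133 135 141 146
 148 152 172]
358 [159 159 159 157 147 119  75  40  35  58 102 141 157 162 163 162 161 161
 160 161 162 163 162 160 159 158 158 154 146 137 134 132 132 135 141 145
 148 152 172]
```

View pics/t3c.png

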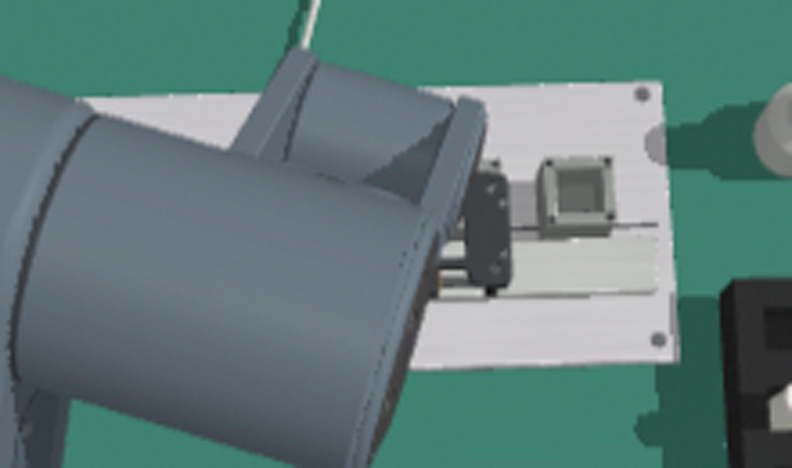

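```bash
python3 g.py .5869 -.0272 .0362 4.72
```

```text
t 7.92 pos [ 0.5761 -0.0278  0.036 ] F [-2.9  0.3 -3.3] op 0.345 gf 30.0
offset [ 0.0108  0.0003 -0.0003] dr [-0.03  0.04  0.01]
```

servo_tool(targets=[{"offset": [0.0015,0,0],"dr": [0,0,0]},{"offset": [0.003,0,0],"dr": [0,0,0]},{"offset": [0.0045,0,0],"dr": [0,0,0]},{"offset": [0.006,0,0],"dr": [0,0,0]},{"offset": [0.0075,0,0],"dr": [0,0,0]},{"offset": [0.0085,0,0],"dr": [0,0,0]},{"offset": [0.009,0,0],"dr": [0,0,0]},{"offset": [0.009,0,0],"dr": [0,0,0]},{"offset": [0.009,0,0],"dr": [0,0,0]},{"offset": [0.009,0,0],"dr": [0,0,0]}])

```text
time_s: 8.75
position: [0.5861, -0.0274, 0.0361]
tcp_rot: [[0.997, 0.083, 0.001], [0.083, -0.997, -0.0], [0.001, 0.0, -1.0]]
force: [-2.4, 0.4, -4.8]
opening: 0.344
grasp_force: 30.0
```

```bash
cat > line.py <<'E'
from h import *
from g import go
np.set_printoptions(precision=4,suppress=True)
go(.5869,-.0272,.0362,4.72)
s=bot.read_state();p=s["position"];R=s["tcp_rot"];c=cap("wrist");g=c["color"].astype(float).mean(2)
for u in (20,40,190,205,352,358): print(u,g[196:224,u].astype(int))
for u in (20,40,190,205,352,358):
    col=g[185:225,u];k=np.argmin(col[:26]);w=np.clip(np.median(col)-15-col,0,None);w[abs(np.arange(40)-k)>3]=0;v=185+(w*np.arange(40)).sum()/max(w.sum(),1e-9)
    q=onz(c,[(u,v)],.012)[0];print(u,v.round(2),q,((q-p)@R)[:2])
E
python3 line.py
```

```text
t 8.75 pos [ 0.5861 -0.0274  0.0361] F [-2.4  0.4 -4.8] op 0.344 gf 30.0
offset [ 0.0008 -0.0001 -0.0001] dr [ 0.02 -0.08  0.02]
20 [229 201 171 162 159 157 158 159 159 155 137  98  57  49  85 120 130 131
 130 131 136 142 144 144 144 144 146 147]
40 [165 161 161 161 159 159 160 161 160 151 123  80  45  46  84 118 130 131
 131 130 136 142 145 146 146 146 147 148]
190 [159 158 158 159 161 160 160 157 148 120  75  41  39  72 112 133 135 131
 129 129 131 135 141 145 146 145 144 143]
205 [158 157 157 158 160 159 158 155 145 116  73  40  40  72 112 133 136 132
 130 130 131 136 142 144 146 146 145 145]
352 [159 157 158 158 159 159 158 151 129  92  53  38  52  89 123 136 136 134
 132 132 136 141 147 149 153 173 208 225]
358 [159 157 158 158 159 159 158 152 130  93  55  38  53  89 122 137 135 133
 133 133 136 145 170 208 227 230 229 230]
20 208.83 [0.5907 0.1712 0.012 ] [ 0.021  -0.1975]
40 208.52 [0.5928 0.1483 0.012 ] [ 0.0211 -0.1745]
190 207.58 [0.603  0.0286 0.012 ] [ 0.0215 -0.0543]
205 207.54 [0.6038 0.0191 0.012 ] [ 0.0215 -0.0449]
352 207.06 [ 0.6114 -0.0686  0.012 ] [0.0217 0.0432]
358 207.08 [ 0.6117 -0.0723  0.012 ] [0.0217 0.0469]
```

servo_tool(targets=[{"offset": [0.0005,0,0],"dr": [0,0,0]},{"offset": [0.001,0,0],"dr": [0,0,0]},{"offset": [0.001,0,0],"dr": [0,0,0]},{"offset": [0.001,0,0],"dr": [0,0,0]},{"offset": [0.001,0,0],"dr": [0,0,0]},{"offset": [0.001,0,0],"dr": [0,0,0]},{"offset": [0.001,0,0],"dr": [0,0,0]}])

```text
time_s: 9.38
position: [0.5861, -0.0274, 0.0361]
tcp_rot: [[0.997, 0.083, -0.001], [0.083, -0.997, -0.0], [-0.001, 0.0, -1.0]]
force: [-4.8, -1.2, -2.4]
opening: 0.343
grasp_force: 30.0
```

```bash
python3 line.py | grep -v "\[[0-9 ]*\]\|^ "
```

```text
t 9.38 pos [ 0.5861 -0.0274  0.0361] F [-4.8 -1.2 -2.4] op 0.343 gf 30.0
offset [ 0.0008 -0.0001 -0.0001] dr [0.   0.04 0.03]
20 [196 178 165 161 159 157 158 159 158 152 130  89  50  48  85 120 130 131
40 [165 160 161 161 159 159 161 161 160 151 123  80  46  54  92 123 132 131
190 [159 158 158 159 161 160 159 158 147 120  75  41  40  72 113 133 135 131
205 [158 157 157 158 159 159 157 152 135 102  62  37  40  72 112 133 136 132
352 [159 157 158 158 159 158 158 151 130  92  54  37  53  89 122 137 136 133
358 [159 158 158 158 159 159 158 152 131  93  54  37  53  89 123 136 136 134
20 208.7 [0.5907 0.1712 0.012 ] [ 0.021  -0.1976]
40 208.43 [0.5928 0.1484 0.012 ] [ 0.0212 -0.1746]
190 207.57 [0.603  0.0286 0.012 ] [ 0.0215 -0.0544]
205 207.39 [0.6039 0.0192 0.012 ] [ 0.0216 -0.0449]
352 207.07 [ 0.6113 -0.0686  0.012 ] [0.0217 0.0432]
358 207.08 [ 0.6116 -0.0723  0.012 ] [0.0217 0.0469]
```

servo_tool(targets=[{"offset": [0.0005,0,0],"dr": [0,0,0]},{"offset": [0.001,0,0],"dr": [0,0,0]},{"offset": [0.001,0,0],"dr": [0,0,0]},{"offset": [0.001,0,0],"dr": [0,0,0]},{"offset": [0.001,0,0],"dr": [0,0,0]},{"offset": [0.001,0,0],"dr": [0,0,0]},{"offset": [0.001,0,0],"dr": [0,0,0]}])

```text
time_s: 10.02
position: [0.5867, -0.0271, 0.0361]
tcp_rot: [[0.997, 0.082, -0.001], [0.082, -0.997, 0.0], [-0.001, -0.0, -1.0]]
force: [-4.6, -1.9, -0.4]
opening: 0.341
grasp_force: 30.0
```

```bash
python3 line.py | grep -v "\[[0-9 ]*\]\|^ "|grep -v "1[0-9][0-9] 1[0-9][0-9]"
```

```text
t 10.02 pos [ 0.5867 -0.0271  0.0361] F [-4.6 -1.9 -0.4] op 0.341 gf 30.0
offset [ 0.0002  0.0001 -0.0001] dr [-0.02  0.08 -0.  ]
20 209.46 [0.5908 0.1717 0.012 ] [ 0.0204 -0.1978]
40 209.32 [0.5928 0.1488 0.012 ] [ 0.0205 -0.1748]
190 208.75 [0.6029 0.0288 0.012 ] [ 0.0208 -0.0544]
205 208.71 [0.6037 0.0194 0.012 ] [ 0.0208 -0.045 ]
352 208.13 [ 0.6113 -0.0685  0.012 ] [0.0211 0.0432]
358 208.14 [ 0.6116 -0.0722  0.012 ] [0.0211 0.0469]
```

servo_tool(targets=[{"offset": [-0.002,0,0],"dr": [0,0,0]},{"offset": [-0.005,0,0],"dr": [0,0,0]},{"offset": [-0.01,0,0],"dr": [0,0,0]},{"offset": [-0.02,0,-0.004],"dr": [0,0,0]},{"offset": [-0.035,0,-0.008],"dr": [0,0,0]},{"offset": [-0.05,0,-0.01],"dr": [0,0,0]},{"offset": [-0.065,0,-0.01],"dr": [0,0,0]},{"offset": [-0.08,0,-0.01],"dr": [0,0,0]},{"offset": [-0.095,0,-0.01],"dr": [0,0,0]},{"offset": [-0.11,0,-0.01],"dr": [0,0,0]},{"offset": [-0.12,0,-0.01],"dr": [0,0,0]},{"offset": [-0.128,0,-0.01],"dr": [0,0,0]},{"offset": [-0.132,0,-0.01],"dr": [0,0,0]},{"offset": [-0.132,0,-0.005],"dr": [0,0,0]},{"offset": [-0.132,0,0.003],"dr": [0,0,0]},{"offset": [-0.132,0,0.008],"dr": [0,0,0]},{"offset": [-0.132,0,0.011],"dr": [0,0,0]},{"offset": [-0.132,0,0.012],"dr": [0,0,0]},{"offset": [-0.132,0,0.012],"dr": [0,0,0]}])

```text
time_s: 11.65
position: [0.4559, -0.038, 0.0234]
tcp_rot: [[0.997, 0.083, -0.001], [0.083, -0.997, 0.0], [-0.001, -0.0, -1.0]]
force: [1.0, -0.6, -3.4]
opening: 0.341
grasp_force: 30.0
```

```bash
python3 g.py .456 -.038 .0216 4.72
```

```text
t 11.65 pos [ 0.4559 -0.038   0.0234] F [ 1.  -0.6 -3.4] op 0.341 gf 30.0
offset [0.0001 0.     0.0018] dr [-0.02  0.04  0.03]
```

servo_tool(targets=[{"offset": [0,0,0.001],"dr": [0,0,0]},{"offset": [0,0,0.0018],"dr": [0,0,0]},{"offset": [0,0,0.0018],"dr": [0,0,0]},{"offset": [0,0,0.0018],"dr": [0,0,0]}])

```text
time_s: 11.98
position: [0.4559, -0.0381, 0.0224]
tcp_rot: [[0.997, 0.083, 0.0], [0.083, -0.997, -0.0], [0.0, 0.0, -1.0]]
force: [0.4, 0.3, -3.5]
opening: 0.344
grasp_force: 30.0
```

servo_tool(targets=[{"offset": [0,0,0],"dr": [0,0,0]},{"offset": [0,0,0],"dr": [0,0,0]},{"offset": [0,0,0],"dr": [0,0,0]},{"offset": [0,0,0],"dr": [0,0,0]},{"offset": [0,0,0],"dr": [0,0,0]},{"offset": [0,0,0],"dr": [0,0,0]},{"offset": [0,0,-0.03],"dr": [0,0,0]},{"offset": [0,0,-0.07],"dr": [0,0,0]},{"offset": [0.02,0,-0.11],"dr": [0,0,0]},{"offset": [0.04,0,-0.15],"dr": [0,0,0]},{"offset": [0.06,0,-0.19],"dr": [0,0,0]},{"offset": [0.08,0,-0.22],"dr": [0,0,0]},{"offset": [0.08,0,-0.22],"dr": [0,0,0]},{"offset": [0.08,0,-0.22],"dr": [0,0,0]}], gripper=-1)

```text
time_s: 13.15
position: [0.5383, -0.0319, 0.245]
tcp_rot: [[0.996, 0.083, 0.007], [0.083, -0.997, -0.002], [0.007, 0.003, -1.0]]
force: [-0.6, 0.1, -1.6]
opening: 1.004
grasp_force: 0.0
```

Run:
```python
from h import *
from g import go
go(.53,-.06,.25,4.72)
c=cap("wrist","w4")
```

```text
t 13.15 pos [ 0.5383 -0.0319  0.245 ] F [-0.6  0.1 -1.6] op 1.004 gf 0.0
offset [-0.0106  0.0274 -0.005 ] dr [ 0.15 -0.41  0.06]
```

View pics/w4.png

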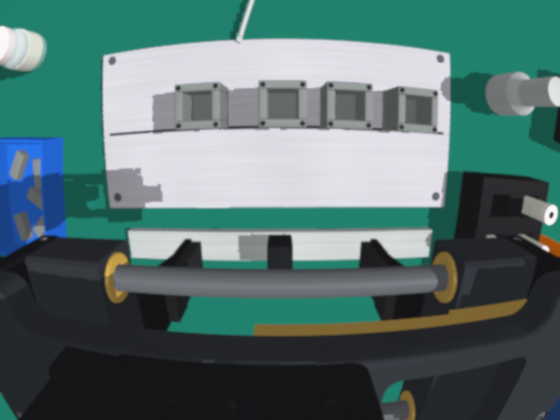

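View w4: row is straight with near faces on the line. Housings are near (199,105), (283,103), (348,103) and (417,108). The bar lies on the bench off the plate. Next I'll locate the screw dots on the housing rims.

```bash
cat > hs.py <<'E'
from h import *
from scipy.ndimage import label,center_of_mass
np.set_printoptions(precision=4,suppress=True)
L_m=np.array([.6068,-.0217]);a=np.radians(4.87);nx=np.array([np.cos(a),np.sin(a)]);ny=np.array([-nx[1],nx[0]])
def pl(p): return np.array([(p[:2]-L_m)@nx,(p[:2]-L_m)@ny])
def housings(c,box,kmax=5):
    """rim corner dots (dark spots on the lighter rim) -> plate coords at z=.068"""
    x0,y0,x1,y1=box
    g=cv2.resize(c["color"][y0:y1,x0:x1].mean(2).astype(np.uint8),None,fx=4,fy=4,interpolation=cv2.INTER_CUBIC)
    bh=cv2.morphologyEx(g,cv2.MORPH_BLACKHAT,cv2.getStructuringElement(cv2.MORPH_ELLIPSE,(27,27)))
    n,_,st,cen=cv2.connectedComponentsWithStats((bh>35).astype(np.uint8))
    out=[]
    for i in range(1,n):
        if 60<st[i,4]<500 and st[i,2]<28 and st[i,3]<28: out.append((cen[i]+.5)/4-.5+[x0,y0])
    return np.array(out)
if __name__=="__main__":
    c=cap("wrist");d=housings(c,(165,75,450,140))
    P=onz(c,d,.068)
    for u,q in zip(d,P): print(u.round(1),q[:2],pl(q))
E
python3 hs.py
```

```text
[263.2  79.7] [ 0.6504 -0.0045] [0.0449 0.0135]
[303.4  79.9] [ 0.6537 -0.0452] [ 0.0448 -0.0274]
[332.   80.7] [ 0.6562 -0.0746] [ 0.0448 -0.0569]
[215.4  81.3] [0.6464 0.0448] [0.0451 0.0629]
[370.4  83.1] [ 0.6594 -0.1154] [ 0.0445 -0.0978]
[177.7  83.9] [0.643  0.0855] [0.0451 0.1037]
[403.7  85.7] [ 0.6628 -0.1529] [ 0.0446 -0.1355]
[437.1  89.6] [ 0.666  -0.1936] [ 0.0444 -0.1763]
[263.2 119. ] [ 0.6097 -0.0078] [0.0041 0.0136]
[303.3 119.1] [ 0.613  -0.0486] [ 0.0039 -0.0273]
[215.7 120.1] [0.6056 0.0414] [0.0041 0.0629]
[331.9 119.6] [ 0.6155 -0.0781] [ 0.0039 -0.0569]
[370.1 121.2] [ 0.6188 -0.1188] [ 0.0037 -0.0977]
[178.1 121.8] [0.6023 0.0822] [0.0043 0.104 ]
[403.3 123.3] [ 0.6219 -0.1564] [ 0.0036 -0.1355]
[436.3 125.9] [ 0.6253 -0.1969] [ 0.0036 -0.1761]
```

```bash
python3 g.py .45 -.40 .21 48.6
```

```text
t 13.25 pos [ 0.5338 -0.031   0.2411] F [-1.8  0.5 -0.4] op 0.997 gf 0.0
offset [-0.114   0.3608  0.0311] dr [ -0.13   0.16 -43.85]
```

servo_tool(targets=[{"offset": [-0.114,0.361,0.031],"dr": [0,0,-43.8]},{"offset": [-0.114,0.361,0.031],"dr": [0,0,-43.8]},{"offset": [-0.114,0.361,0.031],"dr": [0,0,-43.8]},{"offset": [-0.114,0.361,0.031],"dr": [0,0,-43.8]},{"offset": [-0.114,0.361,0.031],"dr": [0,0,-43.8]},{"offset": [-0.114,0.361,0.031],"dr": [0,0,-43.8]},{"offset": [-0.114,0.361,0.031],"dr": [0,0,-43.8]},{"offset": [-0.114,0.361,0.031],"dr": [0,0,-43.8]},{"offset": [-0.114,0.361,0.031],"dr": [0,0,-43.8]},{"offset": [-0.114,0.361,0.031],"dr": [0,0,-43.8]},{"offset": [-0.114,0.361,0.031],"dr": [0,0,-43.8]},{"offset": [-0.114,0.361,0.031],"dr": [0,0,-43.8]},{"offset": [-0.114,0.361,0.031],"dr": [0,0,-43.8]},{"offset": [-0.114,0.361,0.031],"dr": [0,0,-43.8]},{"offset": [-0.114,0.361,0.031],"dr": [0,0,-43.8]}], gripper=-0.2)

```text
time_s: 14.5
position: [0.4518, -0.3987, 0.2108]
tcp_rot: [[0.661, 0.751, -0.001], [0.751, -0.661, 0.002], [0.001, -0.002, -1.0]]
force: [-0.0, -0.3, -0.2]
opening: 0.6
grasp_force: 0.0
```

Run:
```python
from h import *
from g import go
np.set_printoptions(precision=4,suppress=True)
go(.45,-.4,.21,48.6)
c=cap("wrist","w5")
for p in [(.5501,-.3838),(.4897,-.3277),(.4935,-.387),(.4333,-.3308),(.4379,-.3908)]: print(proj(c,[[*p,.1]])[0])
```

```text
t 14.5 pos [ 0.4518 -0.3987  0.2108] F [-0.  -0.3 -0.2] op 0.6 gf 0.0
offset [-0.0022 -0.0005  0.0008] dr [-0.11 -0.03  0.05]
[357.2229 118.9236]
[258.8557 114.7979]
[309.186  164.7417]
[212.2449 162.5233]
[263.1614 210.1471]
```

View pics/w5.png

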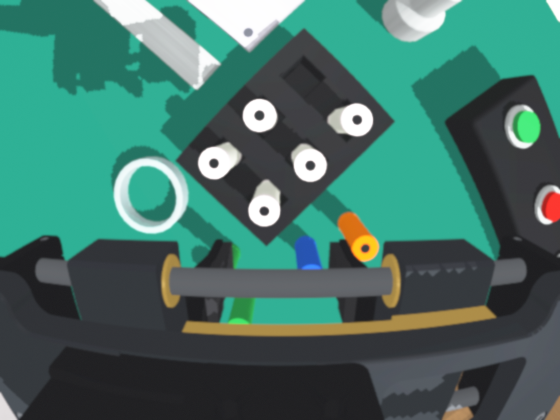

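View w5: five white tops at (357,120), (259,115), (310,165), (213,163) and (264,211), all within 1 px of the predicted positions. The free hole is at (303,75).

Run:
```python
from h import *
from g import go
np.set_printoptions(precision=4,suppress=True)
c=cap("wrist");g=c["color"].astype(float).mean(2)
for u,v in [(357,120),(259,115),(310,165),(213,163),(264,211)]:
    y0,x0=v-6,u-6;w=np.clip(150-g[y0:y0+13,x0:x0+13],0,None);yy,xx=np.mgrid[y0:y0+13,x0:x0+13]
    q=((w*xx).sum()/w.sum(),(w*yy).sum()/w.sum());print(np.array(q),onz(c,[q],.1)[0],g[v-14:v+15:4,u].astype(int))
go(.4897,-.3277,.11,48.6)
```

```text
[356.1388 119.2885] [ 0.5495 -0.3839  0.1   ] [255 255 225  64  65 255 255 254]
[258.2876 114.9236] [ 0.4895 -0.3278  0.1   ] [255 255 250  65  65 251 255 255]
[309.3367 164.8899] [ 0.4938 -0.3876  0.1   ] [255 255 250  62  63 252 255 255]
[212.9637 162.6782] [ 0.4339 -0.3317  0.1   ] [255 255 248  60  60 254 255 255]
[263.239  210.4976] [ 0.4379 -0.3915  0.1   ] [255 255 250  59  61 255 255 241]
t 14.6 pos [ 0.4522 -0.3993  0.2113] F [ 1.7 -1.2  0.2] op 0.601 gf 0.0
offset [ 0.0785 -0.0191  0.1013] dr [-0.02 -0.01  0.04]
```

servo_tool(targets=[{"offset": [0.026,-0.006,0.02],"dr": [0,0,0]},{"offset": [0.052,-0.012,0.04],"dr": [0,0,0]},{"offset": [0.0785,-0.019,0.06],"dr": [0,0,0]},{"offset": [0.0785,-0.019,0.085],"dr": [0,0,0]},{"offset": [0.0785,-0.019,0.096],"dr": [0,0,0]},{"offset": [0.0785,-0.019,0.096],"dr": [0,0,0]},{"offset": [0.0785,-0.019,0.096],"dr": [0,0,0]}])

```text
time_s: 15.18
position: [0.4897, -0.3295, 0.1153]
tcp_rot: [[0.662, 0.749, -0.0], [0.749, -0.662, -0.0], [-0.0, -0.0, -1.0]]
force: [0.4, 0.1, 0.4]
opening: 0.602
grasp_force: 0.0
```

```bash
python3 g.py .4895 -.3278 .067 48.6
```

```text
t 15.18 pos [ 0.4897 -0.3295  0.1153] F [0.4 0.1 0.4] op 0.602 gf 0.0
offset [ 0.0012 -0.0013  0.0483] dr [-0.01  0.01 -0.05]
```

servo_tool(targets=[{"offset": [0.001,-0.001,0.015],"dr": [0,0,0]},{"offset": [0.001,-0.001,0.03],"dr": [0,0,0]},{"offset": [0.001,-0.001,0.042],"dr": [0,0,0]},{"offset": [0.001,-0.001,0.048],"dr": [0,0,0]},{"offset": [0.001,-0.001,0.048],"dr": [0,0,0]},{"offset": [0.001,-0.001,0.048],"dr": [0,0,0]}])

```text
time_s: 15.68
position: [0.4896, -0.3285, 0.0677]
tcp_rot: [[0.663, 0.749, 0.001], [0.749, -0.663, -0.001], [-0.0, 0.001, -1.0]]
force: [0.5, -0.6, -0.1]
opening: 0.604
grasp_force: 0.0
```

servo_tool(targets=[{"offset": [0,0,0],"dr": [0,0,0]},{"offset": [0,0,0],"dr": [0,0,0]},{"offset": [0,0,0],"dr": [0,0,0]},{"offset": [0,0,0],"dr": [0,0,0]},{"offset": [0,0,0],"dr": [0,0,0]},{"offset": [0,0,0],"dr": [0,0,0]},{"offset": [0,0,0],"dr": [0,0,0]},{"offset": [0,0,0],"dr": [0,0,0]},{"offset": [0,0,-0.015],"dr": [0,0,0]},{"offset": [0,0,-0.035],"dr": [0,0,0]},{"offset": [0,0,-0.06],"dr": [0,0,0]},{"offset": [0,0,-0.085],"dr": [0,0,0]},{"offset": [0,0,-0.11],"dr": [0,0,0]},{"offset": [0,0,-0.12],"dr": [0,0,0]},{"offset": [0,0,-0.12],"dr": [0,0,0]}], gripper=1)

```text
time_s: 16.93
position: [0.4908, -0.329, 0.1898]
tcp_rot: [[0.662, 0.749, 0.004], [0.749, -0.662, -0.004], [-0.0, 0.006, -1.0]]
force: [-0.2, 0.4, -0.7]
opening: 0.289
grasp_force: 30.0
```

```bash
python3 g.py .644 -.175 .15 48.6
```

```text
t 16.93 pos [ 0.4908 -0.329   0.1898] F [-0.2  0.4 -0.7] op 0.289 gf 30.0
offset [0.2169 0.0126 0.0398] dr [ 0.33  0.02 -0.06]
```

servo_tool(targets=[{"offset": [0.03,0.002,0.0],"dr": [0,0,0]},{"offset": [0.06,0.004,0.0],"dr": [0,0,0]},{"offset": [0.09,0.006,0.01],"dr": [0,0,0]},{"offset": [0.12,0.008,0.015],"dr": [0,0,0]},{"offset": [0.15,0.01,0.02],"dr": [0,0,0]},{"offset": [0.18,0.012,0.03],"dr": [0,0,0]},{"offset": [0.205,0.0125,0.04],"dr": [0,0,0]},{"offset": [0.217,0.0125,0.04],"dr": [0,0,0]},{"offset": [0.217,0.0125,0.04],"dr": [0,0,0]},{"offset": [0.217,0.0125,0.04],"dr": [0,0,0]},{"offset": [0.217,0.0125,0.04],"dr": [0,0,0]}])

```text
time_s: 17.85
position: [0.6416, -0.1746, 0.1471]
tcp_rot: [[0.663, 0.749, -0.001], [0.749, -0.663, -0.0], [-0.001, -0.0, -1.0]]
force: [0.4, 0.2, 0.4]
opening: 0.29
grasp_force: 30.0
```

Run:
```python
from h import *
from g import go
go(.644,-.175,.0745,48.6)
c=cap("wrist","w6");print(proj(c,[[.644,-.175,.068],[.644,-.175,.021]]))
```

```text
t 17.85 pos [ 0.6416 -0.1746  0.1471] F [0.4 0.2 0.4] op 0.29 gf 30.0
offset [0.0014 0.0021 0.0726] dr [-0.03  0.06 -0.1 ]
[[283.78203567 214.79702729]
 [283.32355782 200.64540487]]
```

View pics/w6.png

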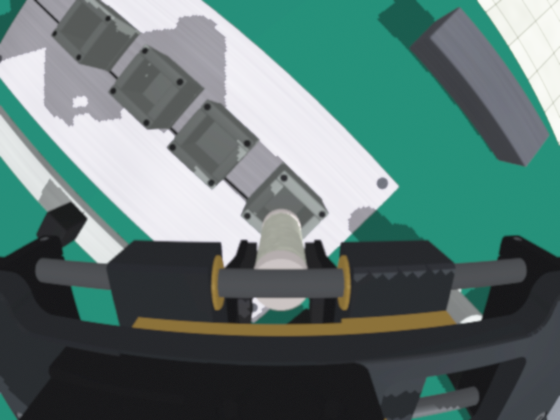

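View w6: the cartridge hangs over housing 3, whose rim dots are at (248,214), (323,212) and (284,177). The cavity centre is within about 1 mm of the prediction.

servo_tool(targets=[{"offset": [0.0015,0.002,0.01],"dr": [0,0,0]},{"offset": [0.0015,0.002,0.02],"dr": [0,0,0]},{"offset": [0.0015,0.002,0.03],"dr": [0,0,0]},{"offset": [0.0015,0.002,0.04],"dr": [0,0,0]},{"offset": [0.0015,0.002,0.05],"dr": [0,0,0]},{"offset": [0.0015,0.002,0.06],"dr": [0,0,0]},{"offset": [0.0015,0.002,0.068],"dr": [0,0,0]},{"offset": [0.0015,0.002,0.071],"dr": [0,0,0]},{"offset": [0.0015,0.002,0.072],"dr": [0,0,0]},{"offset": [0.0015,0.002,0.072],"dr": [0,0,0]},{"offset": [0.0015,0.002,0.072],"dr": [0,0,0]}])

```text
time_s: 18.82
position: [0.6454, -0.1738, 0.0757]
tcp_rot: [[0.662, 0.749, 0.001], [0.749, -0.662, -0.0], [0.0, 0.001, -1.0]]
force: [0.4, -0.3, 0.1]
opening: 0.291
grasp_force: 30.0
```

servo_tool(targets=[{"offset": [-0.0015,0,0.001],"dr": [0,0,0]},{"offset": [-0.0015,0,0.0015],"dr": [0,0,0]},{"offset": [-0.0015,0,0.0015],"dr": [0,0,0]}])

```text
time_s: 19.07
position: [0.6441, -0.175, 0.0741]
tcp_rot: [[0.662, 0.749, 0.0], [0.749, -0.662, -0.0], [0.0, 0.001, -1.0]]
force: [-0.0, -0.0, -0.6]
opening: 0.292
grasp_force: 30.0
```

servo_tool(targets=[{"offset": [0,0,0],"dr": [0,0,0]},{"offset": [0,0,0],"dr": [0,0,0]},{"offset": [0,0,0],"dr": [0,0,0]},{"offset": [0,0,0],"dr": [0,0,0]},{"offset": [0,0,0],"dr": [0,0,0]},{"offset": [0,0,-0.02],"dr": [0,0,0]},{"offset": [0,0,-0.05],"dr": [0,0,0]},{"offset": [0,0,-0.085],"dr": [0,0,0]},{"offset": [-0.03,0,-0.1],"dr": [0,0,0]},{"offset": [-0.06,0,-0.1],"dr": [0,0,0]},{"offset": [-0.1,0,-0.1],"dr": [0,0,0]},{"offset": [-0.1,0,-0.1],"dr": [0,0,0]},{"offset": [-0.1,0,-0.1],"dr": [0,0,0]}], gripper=-0.2)

```text
time_s: 20.15
position: [0.5766, -0.2514, 0.1741]
tcp_rot: [[0.665, 0.747, 0.0], [0.747, -0.665, 0.0], [0.0, 0.0, -1.0]]
force: [1.2, 0.4, 0.0]
opening: 0.602
grasp_force: 0.0
```

Run:
```python
from h import *
from g import go
go(.4938,-.3876,.115,48.6)
c=cap("wrist","w7");print(proj(c,[[.644,-.175,.106],[.644,-.175,.068]]))
```

```text
t 20.15 pos [ 0.5766 -0.2514  0.1741] F [1.2 0.4 0. ] op 0.602 gf 0.0
offset [-0.1569  0.0287  0.0591] dr [ 0.   -0.01 -0.27]
[[280.32431642  79.57665419]
 [280.3688754   85.98109093]]
```

View pics/w7.png

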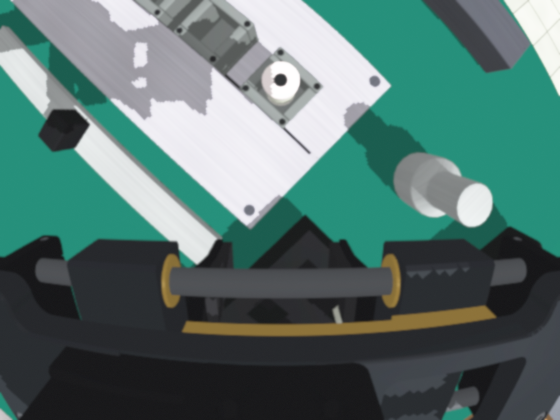

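View w7: the cartridge in housing 3 has its top at (280,80), where a fully seated one is predicted. Next is the second cartridge.

servo_tool(targets=[{"offset": [-0.04,0.007,0.0],"dr": [0,0,0]},{"offset": [-0.08,0.014,0.01],"dr": [0,0,0]},{"offset": [-0.12,0.021,0.02],"dr": [0,0,0]},{"offset": [-0.157,0.0285,0.035],"dr": [0,0,0]},{"offset": [-0.157,0.0285,0.055],"dr": [0,0,0]},{"offset": [-0.157,0.0285,0.059],"dr": [0,0,0]},{"offset": [-0.157,0.0285,0.059],"dr": [0,0,0]},{"offset": [-0.157,0.0285,0.059],"dr": [0,0,0]}])

```text
time_s: 20.87
position: [0.4963, -0.3847, 0.1147]
tcp_rot: [[0.661, 0.751, -0.0], [0.751, -0.661, 0.001], [0.001, -0.001, -1.0]]
force: [0.4, -0.5, 0.4]
opening: 0.602
grasp_force: 0.0
```

```bash
python3 g.py .4938 -.3876 .0675 48.6
```

```text
t 20.87 pos [ 0.4963 -0.3847  0.1147] F [ 0.4 -0.5  0.4] op 0.602 gf 0.0
offset [-0.0039  0.0001  0.0472] dr [-0.04 -0.04  0.06]
```

servo_tool(targets=[{"offset": [-0.003,0,0.012],"dr": [0,0,0]},{"offset": [-0.003,0,0.027],"dr": [0,0,0]},{"offset": [-0.003,0,0.04],"dr": [0,0,0]},{"offset": [-0.003,0,0.047],"dr": [0,0,0]},{"offset": [-0.003,0,0.047],"dr": [0,0,0]},{"offset": [-0.003,0,0.047],"dr": [0,0,0]},{"offset": [-0.003,0,0.047],"dr": [0,0,0]}])

```text
time_s: 21.45
position: [0.4937, -0.3887, 0.0682]
tcp_rot: [[0.662, 0.75, 0.001], [0.75, -0.662, -0.001], [-0.0, 0.001, -1.0]]
force: [0.3, 0.0, -0.4]
opening: 0.596
grasp_force: 0.0
```

```bash
python3 g.py .4938 -.3876 .0675 48.6
```

```text
t 21.45 pos [ 0.4937 -0.3887  0.0682] F [ 0.3  0.  -0.4] op 0.596 gf 0.0
offset [ 0.0009 -0.0007  0.0007] dr [ 0.06  0.01 -0.04]
```

servo_tool(targets=[{"offset": [0.001,0,0],"dr": [0,0,0]},{"offset": [0.001,0,0],"dr": [0,0,0]},{"offset": [0.001,0,0],"dr": [0,0,0]},{"offset": [0.001,0,0],"dr": [0,0,0]},{"offset": [0.001,0,0],"dr": [0,0,0]},{"offset": [0.001,0,0],"dr": [0,0,0]},{"offset": [0.001,0,0],"dr": [0,0,0]},{"offset": [0.001,0,0],"dr": [0,0,0]},{"offset": [0,0,-0.015],"dr": [0,0,0]},{"offset": [0,0,-0.035],"dr": [0,0,0]},{"offset": [0,0,-0.06],"dr": [0,0,0]},{"offset": [0,0,-0.085],"dr": [0,0,0]},{"offset": [0,0,-0.11],"dr": [0,0,0]},{"offset": [0.02,-0.005,-0.13],"dr": [0,0,0]},{"offset": [0.05,-0.015,-0.135],"dr": [0,0,0]},{"offset": [0.08,-0.025,-0.135],"dr": [0,0,0]},{"offset": [0.11,-0.03,-0.135],"dr": [0,0,0]},{"offset": [0.14,-0.04,-0.135],"dr": [0,0,0]},{"offset": [0.17,-0.05,-0.135],"dr": [0,0,0]},{"offset": [0.2,-0.055,-0.135],"dr": [0,0,0]}], gripper=1)

```text
time_s: 23.12
position: [0.5838, -0.2, 0.2024]
tcp_rot: [[0.662, 0.749, -0.002], [0.749, -0.662, 0.001], [-0.0, -0.002, -1.0]]
force: [-0.4, -1.1, -0.5]
opening: 0.287
grasp_force: 30.0
```

```bash
python3 g.py .6375 -.0967 .15 48.6
```

```text
t 23.12 pos [ 0.5838 -0.2     0.2024] F [-0.4 -1.1 -0.5] op 0.287 gf 30.0
offset [ 0.113  -0.0281  0.0524] dr [-0.13  0.02 -0.06]
```

servo_tool(targets=[{"offset": [0.03,-0.008,0.0],"dr": [0,0,0]},{"offset": [0.06,-0.016,0.01],"dr": [0,0,0]},{"offset": [0.09,-0.022,0.02],"dr": [0,0,0]},{"offset": [0.105,-0.026,0.035],"dr": [0,0,0]},{"offset": [0.112,-0.028,0.05],"dr": [0,0,0]},{"offset": [0.112,-0.028,0.052],"dr": [0,0,0]},{"offset": [0.112,-0.028,0.052],"dr": [0,0,0]},{"offset": [0.112,-0.028,0.052],"dr": [0,0,0]},{"offset": [0.112,-0.028,0.052],"dr": [0,0,0]}])

```text
time_s: 23.87
position: [0.6378, -0.1012, 0.1515]
tcp_rot: [[0.663, 0.748, 0.001], [0.748, -0.663, -0.001], [0.0, 0.001, -1.0]]
force: [-0.7, 0.6, -1.0]
opening: 0.29
grasp_force: 30.0
```

```bash
cat > chk.py <<'E'
# check remaining housings by rim dots from the current wrist view
import sys
from hs import *
from g import go
c=cap("wrist","wc%d"%int(bot.read_state()["time_s"]*10));d=housings(c,(0,0,560,238))
H={0:(.6243,.0635),1:(.6317,-.0265),2:(.63745,-.0967),3:(.644,-.175)}
P=onz(c,d,.068)
for k,h in H.items():
    for sx in(-1,1):
        for sy in(-1,1):
            q=np.array(h)+nx*.0204*sx+ny*.0204*sy
            e=np.linalg.norm(P[:,:2]-q,axis=1);i=e.argmin()
            if e[i]<.012: print(k,sx,sy,((P[i,:2]-q)*1000).round(1))
go(*map(float,sys.argv[1:5]))
E
python3 chk.py .6375 -.0967 .0745 48.6
```

```text
0 -1 -1 [ 0.2 -0.2]
0 -1 1 [ 0.3 -0.1]
0 1 -1 [ 0.2 -0.4]
0 1 1 [ 0.1 -0.2]
2 -1 1 [-2.2 -3.6]
2 1 -1 [0.8 0.3]
2 1 1 [-2.7 -0.1]
t 23.92 pos [ 0.6379 -0.1012  0.1517] F [ 0.5 -0.   0. ] op 0.294 gf 30.0
offset [ 0.0031 -0.0034  0.0772] dr [ 0.1  -0.03 -0.15]
```

Run:
```python
from hs import *
c=cap("wrist");d=housings(c,(0,0,560,238));P=onz(c,d,.068)
for u,q in zip(d,P): print(u.round(0),pl(q))
```

```text
[241.  39.] [0.1029 0.0341]
[131.  43.] [0.0451 0.1035]
[250.  43.] [0.1045 0.0263]
[164.  72.] [0.0452 0.0626]
[101.  82.] [0.0045 0.1037]
[132. 111.] [0.0044 0.0628]
[  0. 156.] [-0.1269  0.1641]
[199. 166.] [ 0.0093 -0.0091]
[273. 177.] [ 0.042  -0.0568]
[242. 197.] [ 0.0138 -0.0497]
[172. 207.] [-0.0317 -0.014 ]
[314. 209.] [ 0.0454 -0.0976]
[241. 217.] [ 0.0012 -0.0604]
[351. 235.] [ 0.0513 -0.1352]
[213. 236.] [-0.0264 -0.0542]
```

Run:
```python
from h import *
c=cap("wrist")
cv2.imwrite("pics/w8.png",cv2.resize(c["color"][90:245,130:370],None,fx=3.3,fy=3.3,interpolation=cv2.INTER_CUBIC)[...,::-1])
```

```text
(no output)
```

View pics/w8.png

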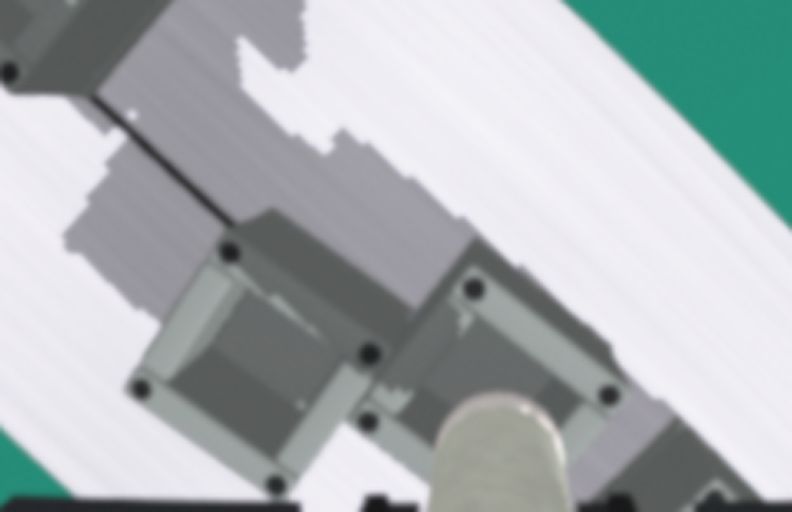

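View w8: housing 1 has been knocked back, with dots at crop (229,251), (370,354), (141,389) and (276,485). It has turned housing 2 by about 5° (dots at (474,289), (609,396), (368,421)). Housing 0 is untouched, so this cartridge goes there, and then I'll mend 1 and 2.

```bash
python3 g.py .6243 .0635 .15 48.6
```

```text
t 24.02 pos [ 0.6378 -0.1009  0.1517] F [-0.5 -0.  -0.1] op 0.288 gf 30.0
offset [ 0.1141 -0.1192  0.0016] dr [ 0.09 -0.03 -0.14]
```

servo_tool(targets=[{"offset": [0.02,-0.02,0],"dr": [0,0,0]},{"offset": [0.04,-0.042,0],"dr": [0,0,0]},{"offset": [0.06,-0.063,0],"dr": [0,0,0]},{"offset": [0.08,-0.084,0],"dr": [0,0,0]},{"offset": [0.1,-0.105,0],"dr": [0,0,0]},{"offset": [0.11,-0.115,0],"dr": [0,0,0]},{"offset": [0.114,-0.119,0],"dr": [0,0,0]},{"offset": [0.114,-0.119,0],"dr": [0,0,0]},{"offset": [0.114,-0.119,0],"dr": [0,0,0]},{"offset": [0.114,-0.119,0],"dr": [0,0,0]}])

```text
time_s: 24.85
position: [0.6244, 0.0628, 0.1509]
tcp_rot: [[0.663, 0.748, 0.001], [0.748, -0.663, -0.001], [-0.0, 0.001, -1.0]]
force: [-0.6, -0.2, -0.8]
opening: 0.291
grasp_force: 30.0
```

```bash
python3 chk.py .6243 .0635 .0745 48.6
```

```text
0 -1 1 [0.2 0.3]
0 1 -1 [0.1 0.2]
0 1 1 [0.2 0.2]
t 24.9 pos [0.6243 0.0627 0.1508] F [ 0.4 -0.2 -0.9] op 0.292 gf 30.0
offset [ 0.0005 -0.0006  0.0763] dr [ 0.04  0.01 -0.17]
```

servo_tool(targets=[{"offset": [0.0005,-0.0005,0.012],"dr": [0,0,0]},{"offset": [0.0005,-0.0005,0.024],"dr": [0,0,0]},{"offset": [0.0005,-0.0005,0.036],"dr": [0,0,0]},{"offset": [0.0005,-0.0005,0.048],"dr": [0,0,0]},{"offset": [0.0005,-0.0005,0.06],"dr": [0,0,0]},{"offset": [0.0005,-0.0005,0.07],"dr": [0,0,0]},{"offset": [0.0005,-0.0005,0.075],"dr": [0,0,0]},{"offset": [0.0005,-0.0005,0.0765],"dr": [0,0,0]},{"offset": [0.0005,-0.0005,0.0765],"dr": [0,0,0]},{"offset": [0.0005,-0.0005,0.0765],"dr": [0,0,0]}])

```text
time_s: 25.73
position: [0.6241, 0.0653, 0.0741]
tcp_rot: [[0.662, 0.75, 0.0], [0.75, -0.662, -0.0], [0.0, 0.0, -1.0]]
force: [-0.5, 0.0, -0.4]
opening: 0.286
grasp_force: 30.0
```

servo_tool(targets=[{"offset": [-0.0013,0.0012,0],"dr": [0,0,0]},{"offset": [-0.0013,0.0012,0],"dr": [0,0,0]},{"offset": [-0.0013,0.0012,0.0005],"dr": [0,0,0]}])

```text
time_s: 25.98
position: [0.6242, 0.0633, 0.074]
tcp_rot: [[0.662, 0.749, 0.001], [0.749, -0.662, -0.0], [0.0, 0.001, -1.0]]
force: [0.4, -0.4, 5.3]
opening: 0.288
grasp_force: 30.0
```

servo_tool(targets=[{"offset": [0,0,0],"dr": [0,0,0]},{"offset": [0,0,0],"dr": [0,0,0]},{"offset": [0,0,0],"dr": [0,0,0]},{"offset": [0,0,0],"dr": [0,0,0]},{"offset": [0,0,0],"dr": [0,0,0]},{"offset": [0,0,-0.02],"dr": [0,0,0]},{"offset": [0,0,-0.05],"dr": [0,0,0]},{"offset": [0,0,-0.085],"dr": [0,0,0]},{"offset": [0,0,-0.12],"dr": [0,0,0]},{"offset": [0,0,-0.15],"dr": [0,0,0]},{"offset": [0,0,-0.17],"dr": [0,0,0]},{"offset": [0,0,-0.17],"dr": [0,0,0]}], gripper=-0.2)

```text
time_s: 26.98
position: [0.6271, 0.0633, 0.2496]
tcp_rot: [[0.662, 0.749, 0.011], [0.75, -0.662, -0.001], [0.007, 0.009, -1.0]]
force: [0.5, -1.3, 0.4]
opening: 0.6
grasp_force: 0.0
```

```bash
python3 g.py .61 -.21 .25 94.9
```

```text
t 26.98 pos [0.6271 0.0633 0.2496] F [ 0.5 -1.3  0.4] op 0.6 gf 0.0
offset [-0.2162  0.1682 -0.0004] dr [  0.65  -0.17 -46.35]
```

servo_tool(targets=[{"offset": [-0.03,0.023,0],"dr": [0,0,-6]},{"offset": [-0.06,0.046,0],"dr": [0,0,-12]},{"offset": [-0.09,0.07,0],"dr": [0,0,-18]},{"offset": [-0.12,0.093,0],"dr": [0,0,-24]},{"offset": [-0.15,0.117,0],"dr": [0,0,-30]},{"offset": [-0.18,0.14,0],"dr": [0,0,-36]},{"offset": [-0.2,0.157,0],"dr": [0,0,-42]},{"offset": [-0.216,0.168,0],"dr": [0,0,-46.3]},{"offset": [-0.216,0.168,0],"dr": [0,0,-46.3]},{"offset": [-0.216,0.168,0],"dr": [0,0,-46.3]},{"offset": [-0.216,0.168,0],"dr": [0,0,-46.3]},{"offset": [-0.216,0.168,0],"dr": [0,0,-46.3]}], gripper=-0.7)

```text
time_s: 27.98
position: [0.6066, -0.2081, 0.2432]
tcp_rot: [[-0.085, 0.996, -0.001], [0.996, 0.085, 0.001], [0.001, -0.001, -1.0]]
force: [0.6, 0.1, -0.6]
opening: 0.849
grasp_force: 0.0
```

```bash
cat > dots.py <<'E'
from hs import *
def dots():
    c=cap("wrist","wd%d"%int(bot.read_state()["time_s"]*10));d=housings(c,(0,0,560,238));P=onz(c,d,.068)
    L=sorted([(pl(q),u) for u,q in zip(d,P) if -.06<pl(q)[0]<.07 and -.2<pl(q)[1]<.13],key=lambda r:-r[0][1])
    for q,u in L: print(u.round(0),q)
if __name__=="__main__": dots()
E
python3 dots.py
```

```text
[337.   1.] [0.0426 0.0225]
[306.  26.] [ 0.0091 -0.009 ]
[266.  30.] [-0.0319 -0.0139]
[311.  63.] [ 0.0138 -0.0498]
[271.  67.] [-0.0269 -0.0547]
[338.  71.] [ 0.0418 -0.057 ]
[298.  73.] [ 0.001  -0.0605]
[341. 109.] [ 0.0452 -0.0977]
[302. 112.] [ 0.0046 -0.1012]
[305. 140.] [ 0.0085 -0.1306]
[334. 140.] [ 0.038  -0.1307]
[340. 145.] [ 0.0446 -0.1356]
[301. 145.] [ 0.0038 -0.1357]
[300. 184.] [ 0.0037 -0.1765]
[338. 184.] [ 0.0443 -0.1766]
```

```bash
python3 g.py .6005 -.0542 .13 101.7
```

```text
t 28.03 pos [ 0.6067 -0.208   0.2434] F [0.5 0.2 0.1] op 0.852 gf 0.0
offset [0.1537 0.007  0.1135] dr [-0.03 -0.05 -6.79]
```

servo_tool(targets=[{"offset": [0.03,0.001,0.01],"dr": [0,0,-1]},{"offset": [0.065,0.003,0.02],"dr": [0,0,-3]},{"offset": [0.1,0.005,0.04],"dr": [0,0,-5]},{"offset": [0.135,0.006,0.07],"dr": [0,0,-6.8]},{"offset": [0.1535,0.007,0.1],"dr": [0,0,-6.8]},{"offset": [0.1535,0.007,0.1135],"dr": [0,0,-6.8]},{"offset": [0.1535,0.007,0.1135],"dr": [0,0,-6.8]},{"offset": [0.1535,0.007,0.1135],"dr": [0,0,-6.8]},{"offset": [0.1535,0.007,0.1135],"dr": [0,0,-6.8]}], gripper=-1)

```text
time_s: 28.78
position: [0.6022, -0.0564, 0.1316]
tcp_rot: [[-0.202, 0.979, 0.003], [0.979, 0.202, -0.001], [-0.002, 0.003, -1.0]]
force: [0.4, -0.4, -0.3]
opening: 0.999
grasp_force: 0.0
```

```bash
python3 g.py .6005 -.0542 .028 101.7
```

```text
t 28.78 pos [ 0.6022 -0.0564  0.1316] F [ 0.4 -0.4 -0.3] op 0.999 gf 0.0
offset [ 0.0026 -0.0014  0.1036] dr [ 0.15  0.09 -0.04]
```

servo_tool(targets=[{"offset": [0.0015,-0.001,0.02],"dr": [0,0,0]},{"offset": [0.0015,-0.001,0.04],"dr": [0,0,0]},{"offset": [0.0015,-0.001,0.06],"dr": [0,0,0]},{"offset": [0.0015,-0.001,0.08],"dr": [0,0,0]},{"offset": [0.0015,-0.001,0.095],"dr": [0,0,0]},{"offset": [0.0015,-0.001,0.102],"dr": [0,0,0]},{"offset": [0.0015,-0.001,0.102],"dr": [0,0,0]},{"offset": [0.0015,-0.001,0.102],"dr": [0,0,0]}])

```text
time_s: 29.45
position: [0.6006, -0.0557, 0.0294]
tcp_rot: [[-0.201, 0.98, 0.002], [0.98, 0.201, -0.001], [-0.001, 0.002, -1.0]]
force: [0.2, -0.3, 0.4]
opening: 0.998
grasp_force: 0.0
```

servo_tool(targets=[{"offset": [0,0,0],"dr": [0,0,0]},{"offset": [0,0,0],"dr": [0,0,0]},{"offset": [0,0,0],"dr": [0,0,0]},{"offset": [0,0,0],"dr": [0,0,0]},{"offset": [0,0,0],"dr": [0,0,0]},{"offset": [0,0,0],"dr": [0,0,0]},{"offset": [0,0,0],"dr": [0,0,0]},{"offset": [0,0,0],"dr": [0,0,0]},{"offset": [0,0,0],"dr": [0,0,0]},{"offset": [0,0,0],"dr": [0,0,0]},{"offset": [0,0,-0.004],"dr": [0,0,0]},{"offset": [0,0,-0.008],"dr": [0,0,0]},{"offset": [0.002,0,-0.008],"dr": [0,0,0]},{"offset": [0.006,0,-0.008],"dr": [0,0,0]},{"offset": [0.012,0,-0.008],"dr": [0,0,0]},{"offset": [0.02,0,-0.008],"dr": [0,0,2]},{"offset": [0.03,0,-0.008],"dr": [0,0,5]},{"offset": [0.03,0,-0.008],"dr": [0,0,6.8]},{"offset": [0.03,0,-0.008],"dr": [0,0,6.8]},{"offset": [0.03,0,-0.008],"dr": [0,0,6.8]}], gripper=1)

```text
time_s: 31.12
position: [0.5932, -0.0249, 0.0361]
tcp_rot: [[-0.086, 0.996, -0.001], [0.996, 0.086, 0.0], [0.0, -0.001, -1.0]]
force: [0.7, 0.2, -2.5]
opening: 0.575
grasp_force: 30.0
```

```bash
python3 g.py .6309 -.0166 .036 94.87; python3 dots.py
```

```text
t 31.12 pos [ 0.5932 -0.0249  0.0361] F [ 0.7  0.2 -2.5] op 0.575 gf 30.0
offset [0.0051 0.0383 0.0001] dr [-0.03 -0.01  0.06]
[427.  40.] [0.0468 0.1075]
[394.  37.] [0.0316 0.1069]
[429. 122.] [0.0479 0.0718]
[428. 135.] [0.0476 0.0663]
```

servo_tool(targets=[{"offset": [0.002,0.006,0],"dr": [0,0,0]},{"offset": [0.005,0.014,0],"dr": [0,0,0]},{"offset": [0.005,0.022,0],"dr": [0,0,0]},{"offset": [0.005,0.03,0],"dr": [0,0,0]},{"offset": [0.005,0.036,0],"dr": [0,0,0]},{"offset": [0.005,0.0385,0],"dr": [0,0,0]},{"offset": [0.005,0.0385,0],"dr": [0,0,0]},{"offset": [0.005,0.0385,0.002],"dr": [0,0,0]},{"offset": [0.005,0.0385,0.004],"dr": [0,0,0]},{"offset": [0.005,0.0385,0.004],"dr": [0,0,0]},{"offset": [0.005,0.0385,0.004],"dr": [0,0,0]}])

```text
time_s: 32.08
position: [0.6307, -0.0172, 0.0319]
tcp_rot: [[-0.084, 0.996, -0.001], [0.996, 0.084, 0.0], [0.0, -0.001, -1.0]]
force: [0.4, -0.6, -1.6]
opening: 0.573
grasp_force: 30.0
```

```bash
python3 g.py .6309 -.0166 .030 94.87
```

```text
t 32.08 pos [ 0.6307 -0.0172  0.0319] F [ 0.4 -0.6 -1.6] op 0.573 gf 30.0
offset [0.0006 0.0002 0.0019] dr [-0.07 -0.02 -0.04]
```

servo_tool(targets=[{"offset": [0,0.0003,0.001],"dr": [0,0,0]},{"offset": [0,0.0003,0.002],"dr": [0,0,0]},{"offset": [0,0.0003,0.0025],"dr": [0,0,0]},{"offset": [0,0.0003,0.0025],"dr": [0,0,0]}])

```text
time_s: 32.42
position: [0.6316, -0.0172, 0.0296]
tcp_rot: [[-0.084, 0.996, -0.0], [0.996, 0.084, 0.0], [0.0, -0.0, -1.0]]
force: [-0.1, -1.0, -1.5]
opening: 0.572
grasp_force: 30.0
```

servo_tool(targets=[{"offset": [0,0,0],"dr": [0,0,0]},{"offset": [0,0,0],"dr": [0,0,0]},{"offset": [0,0,0],"dr": [0,0,0]},{"offset": [0,0,0],"dr": [0,0,0]},{"offset": [0,0,0],"dr": [0,0,0]},{"offset": [0,0,0],"dr": [0,0,0]},{"offset": [0,0,-0.02],"dr": [0,0,0]},{"offset": [0,0,-0.05],"dr": [0,0,0]},{"offset": [0,0,-0.09],"dr": [0,0,0]},{"offset": [-0.03,0,-0.13],"dr": [0,0,0]},{"offset": [-0.065,0,-0.16],"dr": [0,0,0]},{"offset": [-0.1,0,-0.19],"dr": [0,0,0]},{"offset": [-0.13,-0.01,-0.21],"dr": [0,0,0]},{"offset": [-0.16,-0.02,-0.21],"dr": [0,0,0]},{"offset": [-0.18,-0.02,-0.21],"dr": [0,0,0]},{"offset": [-0.18,-0.02,-0.21],"dr": [0,0,0]},{"offset": [-0.18,-0.02,-0.21],"dr": [0,0,0]}], gripper=-1)

```text
time_s: 33.83
position: [0.6265, -0.1994, 0.2397]
tcp_rot: [[-0.082, 0.997, -0.0], [0.997, 0.082, 0.001], [0.001, 0.0, -1.0]]
force: [-0.2, 0.2, -0.1]
opening: 0.999
grasp_force: 0.0
```

```bash
python3 dots.py;python3 g.py .6355 -.0994 .13 99.7
```

```text
[220.   0.] [-0.0585  0.0289]
[328.   0.] [0.054  0.0278]
[338.   1.] [0.0639 0.027 ]
[280.   3.] [0.0037 0.0232]
[319.   4.] [0.0446 0.023 ]
[280.  39.] [ 0.0036 -0.0178]
[320.  39.] [ 0.0446 -0.0178]
[318.  75.] [ 0.0418 -0.0569]
[278.  78.] [ 0.0011 -0.0604]
[321. 115.] [ 0.0453 -0.0976]
[281. 118.] [ 0.0046 -0.1013]
[281. 151.] [ 0.0038 -0.1356]
[320. 152.] [ 0.0447 -0.1356]
[286. 160.] [ 0.0093 -0.1449]
[315. 165.] [ 0.039  -0.1493]
[321. 176.] [ 0.0454 -0.161 ]
[281. 191.] [ 0.0038 -0.1766]
[319. 191.] [ 0.0445 -0.1766]
t 33.88 pos [ 0.6264 -0.1979  0.2393] F [-0.5  0.5 -0.8] op 0.999 gf 0.0
offset [0.0972 0.0174 0.1094] dr [-0.04 -0.09 -4.91]
```

servo_tool(targets=[{"offset": [0.025,0.005,0.01],"dr": [0,0,-1]},{"offset": [0.05,0.01,0.03],"dr": [0,0,-3]},{"offset": [0.075,0.015,0.06],"dr": [0,0,-5]},{"offset": [0.0985,0.0185,0.09],"dr": [0,0,-5]},{"offset": [0.0985,0.0185,0.109],"dr": [0,0,-5]},{"offset": [0.0985,0.0185,0.109],"dr": [0,0,-5]},{"offset": [0.0985,0.0185,0.109],"dr": [0,0,-5]},{"offset": [0.0985,0.0185,0.109],"dr": [0,0,-5]}])

```text
time_s: 34.55
position: [0.6381, -0.0983, 0.1318]
tcp_rot: [[-0.172, 0.985, 0.002], [0.985, 0.172, -0.001], [-0.001, 0.002, -1.0]]
force: [0.2, 0.5, 0.5]
opening: 0.999
grasp_force: 0.0
```

```bash
python3 g.py .6366 -.0985 .029 99.8
```

```text
t 34.55 pos [ 0.6381 -0.0983  0.1318] F [0.2 0.5 0.5] op 0.999 gf 0.0
offset [ 0.0002 -0.0016  0.1028] dr [0.1  0.06 0.09]
```

servo_tool(targets=[{"offset": [0,-0.0015,0.02],"dr": [0,0,0]},{"offset": [0,-0.0015,0.04],"dr": [0,0,0]},{"offset": [0,-0.0015,0.06],"dr": [0,0,0]},{"offset": [0,-0.0015,0.08],"dr": [0,0,0]},{"offset": [0,-0.0015,0.095],"dr": [0,0,0]},{"offset": [0,-0.0015,0.102],"dr": [0,0,0]},{"offset": [0,-0.0015,0.102],"dr": [0,0,0]},{"offset": [0,-0.0015,0.102],"dr": [0,0,0]}])

```text
time_s: 35.22
position: [0.6367, -0.0996, 0.0301]
tcp_rot: [[-0.17, 0.985, 0.002], [0.985, 0.17, -0.001], [-0.001, 0.002, -1.0]]
force: [-0.3, 0.0, 0.8]
opening: 1.002
grasp_force: 0.0
```

servo_tool(targets=[{"offset": [0,0,0],"dr": [0,0,0]},{"offset": [0,0,0],"dr": [0,0,0]},{"offset": [0,0,0],"dr": [0,0,0]},{"offset": [0,0,0],"dr": [0,0,0]},{"offset": [0,0,0],"dr": [0,0,0]},{"offset": [0,0,0],"dr": [0,0,0]},{"offset": [0,0,0],"dr": [0,0,0]},{"offset": [0,0,0],"dr": [0,0,0]},{"offset": [0,0,0],"dr": [0,0,0]},{"offset": [0,0,0],"dr": [0,0,0]},{"offset": [0,0,-0.002],"dr": [0,0,0]},{"offset": [0,0,-0.003],"dr": [0,0,0]},{"offset": [0,0,-0.003],"dr": [0,0,2]},{"offset": [0,0,-0.003],"dr": [0,0,4]},{"offset": [0,0,-0.003],"dr": [0,0,5]},{"offset": [0,0,-0.003],"dr": [0,0,5]},{"offset": [0,0,-0.003],"dr": [0,0,5]}], gripper=1)

```text
time_s: 36.63
position: [0.6353, -0.0988, 0.0316]
tcp_rot: [[-0.085, 0.996, -0.001], [0.996, 0.085, 0.0], [0.0, -0.001, -1.0]]
force: [-0.3, 1.1, -2.0]
opening: 0.573
grasp_force: 30.0
```

```bash
python3 g.py .6377 -.0980 .0300 94.87
```

```text
t 36.63 pos [ 0.6353 -0.0988  0.0316] F [-0.3  1.1 -2. ] op 0.573 gf 30.0
offset [0.0006 0.0024 0.0016] dr [-0.03 -0.01  0.01]
```

servo_tool(targets=[{"offset": [0.0005,0.0012,0],"dr": [0,0,0]},{"offset": [0.0005,0.0024,0],"dr": [0,0,0]},{"offset": [0.0005,0.0026,0.001],"dr": [0,0,0]},{"offset": [0.0005,0.0026,0.002],"dr": [0,0,0]},{"offset": [0.0005,0.0026,0.0025],"dr": [0,0,0]},{"offset": [0.0005,0.0026,0.0025],"dr": [0,0,0]},{"offset": [0.0005,0.0026,0.0025],"dr": [0,0,0]}])

```text
time_s: 37.22
position: [0.638, -0.0981, 0.0292]
tcp_rot: [[-0.084, 0.996, -0.0], [0.996, 0.084, 0.0], [0.0, -0.0, -1.0]]
force: [-0.4, 0.8, -1.6]
opening: 0.568
grasp_force: 30.0
```

```bash
python3 g.py .6377 -.0980 .0295 94.87
```

```text
t 37.22 pos [ 0.638  -0.0981  0.0292] F [-0.4  0.8 -1.6] op 0.568 gf 30.0
offset [ 0.0001 -0.0003 -0.0003] dr [-0.01 -0.01 -0.03]
```

servo_tool(targets=[{"offset": [0,0,0.0005],"dr": [0,0,0]},{"offset": [0,0,0.0005],"dr": [0,0,0]},{"offset": [0,0,0.0005],"dr": [0,0,0]},{"offset": [0,0,0.0005],"dr": [0,0,0]},{"offset": [0,0,0.0005],"dr": [0,0,0]},{"offset": [0,0,0.0005],"dr": [0,0,0]},{"offset": [0,0,-0.02],"dr": [0,0,0]},{"offset": [0,0,-0.05],"dr": [0,0,0]},{"offset": [0,0,-0.09],"dr": [0,0,0]},{"offset": [-0.03,0,-0.13],"dr": [0,0,0]},{"offset": [-0.065,0,-0.16],"dr": [0,0,0]},{"offset": [-0.1,-0.01,-0.19],"dr": [0,0,0]},{"offset": [-0.11,-0.01,-0.21],"dr": [0,0,0]},{"offset": [-0.11,-0.01,-0.21],"dr": [0,0,0]},{"offset": [-0.11,-0.01,-0.21],"dr": [0,0,0]}], gripper=-1)

```text
time_s: 38.47
position: [0.6385, -0.2108, 0.242]
tcp_rot: [[-0.082, 0.997, 0.005], [0.997, 0.082, -0.002], [-0.003, 0.005, -1.0]]
force: [-0.7, 0.8, -0.4]
opening: 0.999
grasp_force: 0.0
```

```bash
python3 dots.py;python3 g.py .5495 -.3839 .17 48.6
```

```text
[268.  27.] [ 0.0037 -0.0178]
[308.  28.] [ 0.0446 -0.0179]
[268.  64.] [ 0.0033 -0.0582]
[308.  65.] [ 0.0441 -0.0583]
[268. 104.] [ 0.0034 -0.0992]
[308. 104.] [ 0.0441 -0.0992]
[303. 134.] [ 0.039  -0.1309]
[269. 139.] [ 0.0038 -0.1357]
[309. 139.] [ 0.0447 -0.1358]
[303. 152.] [ 0.0389 -0.1494]
[303. 173.] [ 0.0389 -0.1709]
[269. 178.] [ 0.0037 -0.1765]
[308. 178.] [ 0.0446 -0.1766]
t 38.52 pos [ 0.6372 -0.2089  0.2396] F [-0.5  0.4 -1.3] op 1.0 gf 0.0
offset [-0.1671 -0.102   0.0695] dr [ 3.000e-02 -2.000e-02  4.617e+01]
```

servo_tool(targets=[{"offset": [-0.02,-0.013,0],"dr": [0,0,6]},{"offset": [-0.04,-0.026,0],"dr": [0,0,12]},{"offset": [-0.065,-0.04,0.01],"dr": [0,0,18]},{"offset": [-0.09,-0.055,0.02],"dr": [0,0,24]},{"offset": [-0.115,-0.07,0.03],"dr": [0,0,30]},{"offset": [-0.14,-0.085,0.04],"dr": [0,0,36]},{"offset": [-0.16,-0.097,0.055],"dr": [0,0,42]},{"offset": [-0.167,-0.102,0.07],"dr": [0,0,46.2]},{"offset": [-0.167,-0.102,0.1],"dr": [0,0,46.2]},{"offset": [-0.167,-0.102,0.12],"dr": [0,0,46.2]},{"offset": [-0.167,-0.102,0.124],"dr": [0,0,46.2]},{"offset": [-0.167,-0.102,0.124],"dr": [0,0,46.2]},{"offset": [-0.167,-0.102,0.124],"dr": [0,0,46.2]}], gripper=-0.2)

```text
time_s: 39.6
position: [0.5502, -0.3825, 0.1148]
tcp_rot: [[0.66, 0.751, -0.001], [0.751, -0.66, 0.001], [0.0, -0.001, -1.0]]
force: [0.7, 0.0, 0.3]
opening: 0.601
grasp_force: 0.0
```

```bash
python3 g.py .5495 -.3839 .0675 48.6
```

```text
t 39.6 pos [ 0.5502 -0.3825  0.1148] F [0.7 0.  0.3] op 0.601 gf 0.0
offset [-0.0016  0.0005  0.0473] dr [-0.08 -0.01  0.11]
```

servo_tool(targets=[{"offset": [-0.001,0,0.012],"dr": [0,0,0]},{"offset": [-0.001,0,0.027],"dr": [0,0,0]},{"offset": [-0.001,0,0.04],"dr": [0,0,0]},{"offset": [-0.001,0,0.047],"dr": [0,0,0]},{"offset": [-0.001,0,0.047],"dr": [0,0,0]},{"offset": [-0.001,0,0.047],"dr": [0,0,0]},{"offset": [-0.001,0,0.047],"dr": [0,0,0]}])

```text
time_s: 40.18
position: [0.5497, -0.3847, 0.0688]
tcp_rot: [[0.661, 0.751, 0.001], [0.751, -0.661, -0.001], [-0.0, 0.001, -1.0]]
force: [0.1, 0.1, -0.1]
opening: 0.602
grasp_force: 0.0
```

```bash
python3 g.py .5495 -.3839 .0675 48.6
```

```text
t 40.18 pos [ 0.5497 -0.3847  0.0688] F [ 0.1  0.1 -0.1] op 0.602 gf 0.0
offset [ 0.0005 -0.0007  0.0013] dr [0.08 0.   0.04]
```

servo_tool(targets=[{"offset": [0.0005,0,0.001],"dr": [0,0,0]},{"offset": [0.0005,0,0.001],"dr": [0,0,0]},{"offset": [0.0005,0,0.001],"dr": [0,0,0]},{"offset": [0.0005,0,0.001],"dr": [0,0,0]},{"offset": [0.0005,0,0.001],"dr": [0,0,0]},{"offset": [0.0005,0,0.001],"dr": [0,0,0]},{"offset": [0.0005,0,0.001],"dr": [0,0,0]},{"offset": [0.0005,0,0.001],"dr": [0,0,0]},{"offset": [0,0,-0.015],"dr": [0,0,0]},{"offset": [0,0,-0.035],"dr": [0,0,0]},{"offset": [0,0,-0.06],"dr": [0,0,0]},{"offset": [0,0,-0.085],"dr": [0,0,0]},{"offset": [0,0,-0.11],"dr": [0,0,0]},{"offset": [0.02,-0.009,-0.13],"dr": [0,0,0]},{"offset": [0.05,-0.022,-0.135],"dr": [0,0,0]},{"offset": [0.08,-0.036,-0.135],"dr": [0,0,0]},{"offset": [0.11,-0.05,-0.135],"dr": [0,0,0]},{"offset": [0.14,-0.063,-0.135],"dr": [0,0,0]},{"offset": [0.17,-0.077,-0.135],"dr": [0,0,0]},{"offset": [0.2,-0.09,-0.135],"dr": [0,0,0]}], gripper=1)

```text
time_s: 41.85
position: [0.6137, -0.173, 0.203]
tcp_rot: [[0.661, 0.75, -0.001], [0.75, -0.661, 0.0], [-0.0, -0.001, -1.0]]
force: [0.9, -0.2, -1.1]
opening: 0.291
grasp_force: 30.0
```

```bash
python3 g.py .6371 -.0981 .15 48.6
```

```text
t 41.85 pos [ 0.6137 -0.173   0.203 ] F [ 0.9 -0.2 -1.1] op 0.291 gf 30.0
offset [ 0.0717 -0.0319  0.053 ] dr [-0.05  0.01  0.03]
```

servo_tool(targets=[{"offset": [0.025,-0.011,0],"dr": [0,0,0]},{"offset": [0.05,-0.022,0.0],"dr": [0,0,0]},{"offset": [0.065,-0.029,0.015],"dr": [0,0,0]},{"offset": [0.0715,-0.032,0.035],"dr": [0,0,0]},{"offset": [0.0715,-0.032,0.05],"dr": [0,0,0]},{"offset": [0.0715,-0.032,0.053],"dr": [0,0,0]},{"offset": [0.0715,-0.032,0.053],"dr": [0,0,0]},{"offset": [0.0715,-0.032,0.053],"dr": [0,0,0]},{"offset": [0.0715,-0.032,0.053],"dr": [0,0,0]}])

```text
time_s: 42.6
position: [0.6379, -0.1008, 0.1514]
tcp_rot: [[0.661, 0.75, 0.002], [0.75, -0.661, -0.001], [0.001, 0.002, -1.0]]
force: [0.5, -0.7, -0.6]
opening: 0.288
grasp_force: 30.0
```

```bash
python3 g.py .6371 -.0981 .074 48.6; python3 dots.py
```

```text
t 42.6 pos [ 0.6379 -0.1008  0.1514] F [ 0.5 -0.7 -0.6] op 0.288 gf 30.0
offset [ 0.0014 -0.0025  0.0774] dr [ 0.12 -0.05 -0.  ]
[132.  43.] [0.0451 0.1035]
[142.  42.] [0.0507 0.0961]
[107.  91.] [0.0017 0.0938]
[133. 112.] [0.0044 0.0627]
[165.  72.] [0.0453 0.0626]
[166. 144.] [0.0038 0.0232]
[200. 104.] [0.0448 0.0231]
[203. 179.] [ 0.0038 -0.0177]
[239. 139.] [ 0.0451 -0.0178]
[241. 205.] [ 0.0084 -0.0533]
[241. 214.] [ 0.0034 -0.0582]
[277. 177.] [ 0.0443 -0.0582]
[315. 212.] [ 0.0442 -0.0991]
[352. 236.] [ 0.0513 -0.135 ]
```

Everything is in place, so I'll lower the cartridge.

servo_tool(targets=[{"offset": [0.001,-0.002,0.012],"dr": [0,0,0]},{"offset": [0.001,-0.002,0.024],"dr": [0,0,0]},{"offset": [0.001,-0.002,0.03],"dr": [0,0,0]},{"offset": [0.001,-0.002,0.042],"dr": [0,0,0]},{"offset": [0.001,-0.002,0.054],"dr": [0,0,0]},{"offset": [0.001,-0.002,0.066],"dr": [0,0,0]},{"offset": [0.001,-0.002,0.073],"dr": [0,0,0]},{"offset": [0.001,-0.002,0.075],"dr": [0,0,0]},{"offset": [0.001,-0.002,0.075],"dr": [0,0,0]},{"offset": [0.001,-0.002,0.075],"dr": [0,0,0]}])

```text
time_s: 43.48
position: [0.6366, -0.098, 0.0753]
tcp_rot: [[0.661, 0.751, 0.001], [0.751, -0.661, -0.0], [0.0, 0.001, -1.0]]
force: [-0.7, -0.4, -1.6]
opening: 0.286
grasp_force: 30.0
```

```bash
python3 g.py .6371 -.0981 .074 48.6
```

```text
t 43.48 pos [ 0.6366 -0.098   0.0753] F [-0.7 -0.4 -1.6] op 0.286 gf 30.0
offset [0.0002 0.0005 0.0013] dr [ 0.03 -0.01  0.04]
```

servo_tool(targets=[{"offset": [0,0,0.0005],"dr": [0,0,0]},{"offset": [0,0,0.0005],"dr": [0,0,0]},{"offset": [0,0,0],"dr": [0,0,0]},{"offset": [0,0,0],"dr": [0,0,0]},{"offset": [0,0,0],"dr": [0,0,0]},{"offset": [0,0,-0.02],"dr": [0,0,0]},{"offset": [0,0,-0.05],"dr": [0,0,0]},{"offset": [0,0,-0.085],"dr": [0,0,0]},{"offset": [-0.03,0,-0.1],"dr": [0,0,0]},{"offset": [-0.065,0,-0.1],"dr": [0,0,0]},{"offset": [-0.1,0.001,-0.1],"dr": [0,0,0]},{"offset": [-0.14,0.001,-0.1],"dr": [0,0,0]},{"offset": [-0.18,0.001,-0.1],"dr": [0,0,0]},{"offset": [-0.22,0.002,-0.1],"dr": [0,0,0]},{"offset": [-0.26,0.002,-0.09],"dr": [0,0,0]},{"offset": [-0.3,0.002,-0.08],"dr": [0,0,0]},{"offset": [-0.31,0.002,-0.06],"dr": [0,0,0]},{"offset": [-0.31,0.002,-0.04],"dr": [0,0,0]},{"offset": [-0.31,0.002,-0.04],"dr": [0,0,0]},{"offset": [-0.31,0.002,-0.04],"dr": [0,0,0]}], gripper=-0.2)

```text
time_s: 45.15
position: [0.4323, -0.3314, 0.1147]
tcp_rot: [[0.661, 0.75, -0.002], [0.75, -0.661, 0.002], [0.0, -0.002, -1.0]]
force: [0.5, -0.3, 0.3]
opening: 0.604
grasp_force: 0.0
```

```bash
python3 g.py .4339 -.3317 .0675 48.6
```

```text
t 45.15 pos [ 0.4323 -0.3314  0.1147] F [ 0.5 -0.3  0.3] op 0.604 gf 0.0
offset [0.0008 0.0015 0.0472] dr [-0.14 -0.03  0.  ]
```

servo_tool(targets=[{"offset": [0.0015,0.001,0.012],"dr": [0,0,0]},{"offset": [0.0015,0.001,0.027],"dr": [0,0,0]},{"offset": [0.0015,0.001,0.04],"dr": [0,0,0]},{"offset": [0.0015,0.001,0.047],"dr": [0,0,0]},{"offset": [0.0015,0.001,0.047],"dr": [0,0,0]},{"offset": [0.0015,0.001,0.047],"dr": [0,0,0]},{"offset": [0.0015,0.001,0.047],"dr": [0,0,0]}])

```text
time_s: 45.73
position: [0.4355, -0.3317, 0.0693]
tcp_rot: [[0.66, 0.751, 0.001], [0.751, -0.66, -0.002], [-0.0, 0.002, -1.0]]
force: [-0.0, 0.2, -0.6]
opening: 0.602
grasp_force: 0.0
```

```bash
python3 g.py .4339 -.3317 .0675 48.6
```

```text
t 45.73 pos [ 0.4355 -0.3317  0.0693] F [-0.   0.2 -0.6] op 0.602 gf 0.0
offset [-0.001  -0.0012  0.0018] dr [0.11 0.02 0.08]
```

servo_tool(targets=[{"offset": [-0.0005,-0.001,0.0015],"dr": [0,0,0]},{"offset": [-0.0005,-0.001,0.0015],"dr": [0,0,0]},{"offset": [-0.0005,-0.001,0.0015],"dr": [0,0,0]},{"offset": [-0.0005,-0.001,0.0015],"dr": [0,0,0]},{"offset": [-0.0005,-0.001,0.0015],"dr": [0,0,0]},{"offset": [-0.0005,-0.001,0.0015],"dr": [0,0,0]},{"offset": [-0.0005,-0.001,0.0015],"dr": [0,0,0]},{"offset": [-0.0005,-0.001,0.0015],"dr": [0,0,0]},{"offset": [0,0,-0.015],"dr": [0,0,0]},{"offset": [0,0,-0.035],"dr": [0,0,0]},{"offset": [0,0,-0.06],"dr": [0,0,0]},{"offset": [0,0,-0.085],"dr": [0,0,0]},{"offset": [0,0,-0.11],"dr": [0,0,0]},{"offset": [0.02,-0.003,-0.13],"dr": [0,0,0]},{"offset": [0.05,-0.008,-0.135],"dr": [0,0,0]},{"offset": [0.08,-0.013,-0.135],"dr": [0,0,0]},{"offset": [0.115,-0.019,-0.135],"dr": [0,0,0]},{"offset": [0.15,-0.025,-0.135],"dr": [0,0,0]},{"offset": [0.185,-0.031,-0.135],"dr": [0,0,0]},{"offset": [0.22,-0.036,-0.135],"dr": [0,0,0]}], gripper=1)

```text
time_s: 47.4
position: [0.5532, -0.1407, 0.203]
tcp_rot: [[0.661, 0.75, -0.001], [0.75, -0.661, 0.0], [-0.0, -0.001, -1.0]]
force: [0.2, -0.3, 0.1]
opening: 0.286
grasp_force: 30.0
```

```bash
python3 g.py .6306 -.0171 .15 48.6
```

```text
t 47.4 pos [ 0.5532 -0.1407  0.203 ] F [ 0.2 -0.3  0.1] op 0.286 gf 30.0
offset [ 0.144  -0.0235  0.053 ] dr [-0.05  0.02  0.03]
```

servo_tool(targets=[{"offset": [0.035,-0.006,0],"dr": [0,0,0]},{"offset": [0.07,-0.012,0.0],"dr": [0,0,0]},{"offset": [0.1,-0.017,0],"dr": [0,0,0]},{"offset": [0.125,-0.021,0.01],"dr": [0,0,0]},{"offset": [0.14,-0.023,0.03],"dr": [0,0,0]},{"offset": [0.144,-0.0235,0.05],"dr": [0,0,0]},{"offset": [0.144,-0.0235,0.053],"dr": [0,0,0]},{"offset": [0.144,-0.0235,0.053],"dr": [0,0,0]},{"offset": [0.144,-0.0235,0.053],"dr": [0,0,0]},{"offset": [0.144,-0.0235,0.053],"dr": [0,0,0]}])

```text
time_s: 48.23
position: [0.6311, -0.0198, 0.1514]
tcp_rot: [[0.662, 0.75, 0.002], [0.75, -0.662, -0.001], [0.001, 0.002, -1.0]]
force: [-0.6, 0.6, -0.5]
opening: 0.29
grasp_force: 30.0
```

```bash
python3 g.py .6306 -.0171 .074 48.6; python3 dots.py
```

```text
t 48.23 pos [ 0.6311 -0.0198  0.1514] F [-0.6  0.6 -0.5] op 0.29 gf 30.0
offset [ 0.0017 -0.0023  0.0774] dr [ 0.1  -0.05 -0.02]
[201. 104.] [0.0454 0.1038]
[204. 179.] [0.0044 0.063 ]
[240. 140.] [0.0456 0.0629]
[241. 205.] [0.0087 0.0282]
[241. 213.] [0.0039 0.0234]
[277. 176.] [0.0448 0.0234]
[315. 212.] [ 0.0447 -0.0175]
```

servo_tool(targets=[{"offset": [0.001,-0.002,0.012],"dr": [0,0,0]},{"offset": [0.001,-0.002,0.024],"dr": [0,0,0]},{"offset": [0.001,-0.002,0.03],"dr": [0,0,0]},{"offset": [0.001,-0.002,0.042],"dr": [0,0,0]},{"offset": [0.001,-0.002,0.054],"dr": [0,0,0]},{"offset": [0.001,-0.002,0.066],"dr": [0,0,0]},{"offset": [0.001,-0.002,0.073],"dr": [0,0,0]},{"offset": [0.001,-0.002,0.075],"dr": [0,0,0]},{"offset": [0.001,-0.002,0.075],"dr": [0,0,0]},{"offset": [0.001,-0.002,0.075],"dr": [0,0,0]}])

```text
time_s: 49.12
position: [0.63, -0.0168, 0.0752]
tcp_rot: [[0.661, 0.751, 0.0], [0.751, -0.661, -0.0], [0.0, 0.0, -1.0]]
force: [0.1, 0.0, -0.8]
opening: 0.29
grasp_force: 30.0
```

servo_tool(targets=[{"offset": [0,0,0.0005],"dr": [0,0,0]},{"offset": [0,0,0.0005],"dr": [0,0,0]},{"offset": [0,0,0],"dr": [0,0,0]},{"offset": [0,0,0],"dr": [0,0,0]},{"offset": [0,0,0],"dr": [0,0,0]},{"offset": [0,0,-0.02],"dr": [0,0,0]},{"offset": [0,0,-0.05],"dr": [0,0,0]},{"offset": [0,0,-0.085],"dr": [0,0,0]},{"offset": [-0.03,0,-0.12],"dr": [0,0,0]},{"offset": [-0.06,0.01,-0.15],"dr": [0,0,0]},{"offset": [-0.09,0.03,-0.18],"dr": [0,0,0]},{"offset": [-0.12,0.04,-0.19],"dr": [0,0,0]},{"offset": [-0.15,0.04,-0.19],"dr": [0,0,0]},{"offset": [-0.15,0.04,-0.19],"dr": [0,0,0]},{"offset": [-0.15,0.04,-0.19],"dr": [0,0,0]}], gripper=-0.2)

```text
time_s: 50.37
position: [0.5597, -0.1571, 0.2658]
tcp_rot: [[0.663, 0.748, 0.001], [0.748, -0.663, 0.0], [0.001, 0.0, -1.0]]
force: [0.8, -0.5, 0.7]
opening: 0.597
grasp_force: 0.0
```

```bash
python3 dots.py
python3 - <<'E'
from h import *
from g import go
go(.5,-.05,.25,48.6)
c=cap("wrist")
g=c["color"].astype(float).mean(2)
for h in [(.6243,.0635),(.6306,-.0171),(.6371,-.0981),(.644,-.175)]:
    p=proj(c,[[*h,.106]])[0]; y0,x0=(p-6).round().astype(int)[::-1]
    w=np.clip(150-g[y0:y0+13,x0:x0+13],0,None);yy,xx=np.mgrid[y0:y0+13,x0:x0+13]
    q=((w*xx).sum()/w.sum(),(w*yy).sum()/w.sum());print(p.round(1),np.round(q,1),((onz(c,[q],.106)[0][:2]-h)*1000).round(1))
cv2.imwrite("pics/fin.png",c["color"][...,::-1])
E
```

```text
[170.  14.] [0.0044 0.1037]
[194.  33.] [0.0041 0.0627]
[219.   7.] [0.0451 0.0626]
[175.  78.] [-0.0478  0.0431]
[227.  22.] [0.0377 0.0428]
[218.  54.] [0.0037 0.0233]
[240.  45.] [0.0275 0.0125]
[245.  78.] [ 0.0036 -0.0177]
[271.  51.] [ 0.0445 -0.0178]
[271. 102.] [ 0.0032 -0.0581]
[297.  76.] [ 0.0441 -0.0582]
[284. 107.] [ 0.0088 -0.0719]
[300.  99.] [ 0.0273 -0.0779]
[324. 102.] [ 0.0439 -0.0992]
[299. 128.] [ 0.0032 -0.0992]
[323. 150.] [ 0.0038 -0.1355]
[348. 125.] [ 0.0446 -0.1356]
[355. 153.] [ 0.0277 -0.1642]
[348. 176.] [ 0.0038 -0.1764]
[358. 168.] [ 0.0188 -0.1786]
t 50.42 pos [ 0.5602 -0.1559  0.2653] F [0.2 0.5 0.4] op 0.601 gf 0.0
offset [ 0.0395 -0.1152  0.0154] dr [-0.02 -0.04 -0.05]Traceback (most recent call last):
  File "<stdin>", line 9, in <module>
ValueError: operands could not be broadcast together with shapes (0,13) (13,13)
```

servo_tool(targets=[{"offset": [0.01,-0.02,-0.02],"dr": [0,0,5]},{"offset": [0.01,-0.05,-0.03],"dr": [0,0,12]},{"offset": [0.01,-0.08,-0.03],"dr": [0,0,19]},{"offset": [0.01,-0.11,-0.03],"dr": [0,0,26]},{"offset": [0.01,-0.11,-0.03],"dr": [0,0,33]},{"offset": [0.01,-0.11,-0.03],"dr": [0,0,40]},{"offset": [0.01,-0.11,-0.03],"dr": [0,0,44]},{"offset": [0.01,-0.11,-0.03],"dr": [0,0,44]},{"offset": [0.01,-0.11,-0.03],"dr": [0,0,44]},{"offset": [0.01,-0.11,-0.03],"dr": [0,0,44]}])

```text
time_s: 51.3
position: [0.4848, -0.0749, 0.2949]
tcp_rot: [[0.996, 0.084, -0.001], [0.084, -0.996, 0.0], [-0.001, -0.001, -1.0]]
force: [-0.8, 0.5, 0.2]
opening: 0.602
grasp_force: 0.0
```

Run:
```python
from h import *
from g import go
go(.5,-.05,.25,48.6)
c=cap("wrist");cv2.imwrite("pics/fin.png",c["color"][...,::-1])
g=c["color"].astype(float).mean(2)
for h in [(.6243,.0635),(.6306,-.0171),(.6371,-.0981),(.644,-.175)]:
    p=proj(c,[[*h,.106]])[0]; y0,x0=(p-6).round().astype(int)[::-1]
    w=np.clip(150-g[y0:y0+13,x0:x0+13],0,None);yy,xx=np.mgrid[y0:y0+13,x0:x0+13]
    q=((w*xx).sum()/w.sum(),(w*yy).sum()/w.sum());print(p.round(1),np.round(q,1),((onz(c,[q],.106)[0][:2]-h)*1000).round(1))
```

```text
t 51.3 pos [ 0.4848 -0.0749  0.2949] F [-0.8  0.5  0.2] op 0.602 gf 0.0
offset [ 0.0172 -0.0235  0.0449] dr [-4.000e-02  2.000e-02 -4.379e+01]
[166.1  57.3] [166.2  57.6] [-0.3 -0.2]
[237.8  52.2] [237.8  52.6] [-0.4 -0.1]
[314.   52.1] [313.6  52.5] [-0.5  0.3]
[383.4  56.2] [383.1  56.4] [-0.3  0.4]
```

View pics/fin.png

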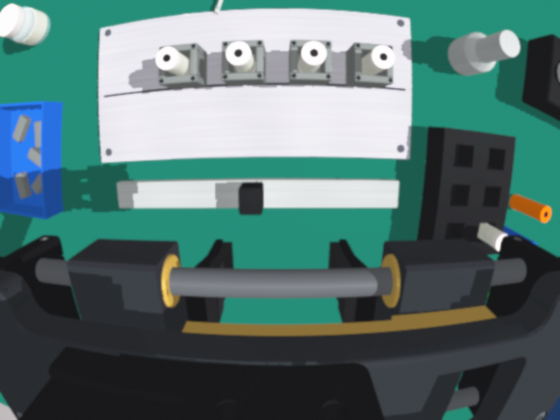

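The final view shows all four cartridges seated at the full-down height, with tops within 0.5 mm of prediction (columns 166, 238, 314 and 383). The row lies on the line, the bar is flat off the plate, and the spare cartridge is in the rack at (492,236).

```bash
python3 -c "from rig import ticket; print(ticket.hand_in())"
```

```text
the job is handed in; nothing more can be done
None
```

I handed the job in at about 51 s: all four housings stand in a straight row within about 1 mm of the line, each with a cartridge fully down, the straightedge flat on the bench off the plate, the spare in the rack, and the horn, jar and screwdriver not touched; after the push one housing was knocked and turned its neighbour, and I reset those two with the gripper rather than the straightedge, after the first cartridges were already in.

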